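# Reload the vial shaker, latch its hood and switch it on

### The arm

A 6-joint arm with a two-finger parallel gripper is mounted at the origin on a cart in front of the work surface, level with it; the furniture and walls round the work are solid. World frame = base frame: x ahead of the robot, y to its left, z up, the work surface at z = 0. Lengths are in mm, angles in rad, forces in N, time in s.
With the tool pointing down it reaches from about 350 to 775 mm from the base axis. Payload 7.3 kg.
Tool frame: the origin (TCP) lies on the mounting face of the last link; the fingertips stand 178 mm ahead of it and the grasp point (between the pads) lies 159 mm ahead of it; z points along the fingers, y is the line along which they close (so a half turn about z gives the same grasp; the last joint's range is limited). The gripper opens to 92 mm and grips with 3 to 60 N. Pads are 19 mm wide; open, the fingers measure 130 mm over their backs; the gripper's body (75 mm by 190 mm) begins 47 mm behind the grasp point.
Start: joints at [0.964, 0.342, 1.524, -0, 1.275, -0.146], TCP at [233.429, 470.254, 404.741] pointing down, gripper open.
Joint ranges: [-2.53, 2.53], [-0.77, 2.02], [0.04, 2.7], [-1, 4.14], [0.28, 2.66], [-3.11, 3.11]. Speed limits (rad/s): [2.57, 2.57, 3.14, 3.14, 3.14, 3.14].

### API

Orientations are given as a unit quaternion [x, y, z, w].
In Python, from rig import manip gives the robot as it stands. The module is installed in compiled form; this text tells all that it offers.
- The arm moves only by the shell command python3 -m pendant 'ROWS' [FORCE]. ROWS is JSON, a list of rows, each an object of numbers: "dx", "dy", "dz": the shift along the tool's x, y, z in mm; "twist": the turn about the tool's z in rad; "gripper": the opening in per cent of the stroke, from 0 (shut) to 100 (fully open). A call has 1 to 8 rows; each row is the pose to reach, as a shift and turn from the pose commanded when the call began, along the tool's axes at that moment; what a row does not reach only later rows make up. A row lasts 1/10 s, in which the tool goes at most 50 mm and 8.59 degrees, less where a joint would pass 70% of its speed; a pose out of reach is approached as far as the arm can. A call with a gripper value outside its range is refused whole. The fingers move at their own pace and stop on an object; FORCE is the grip in N (left out, the last holds). Time passes only in rows, so rows that repeat a pose let the fingers close. It gives the time, the measured TCP pose, the force, the opening and the grip force at its end, in the units of the state.
- manip.sense(): the state, without advancing time (a new reading comes with each control period).
- manip.snapshot(name): name is "scene" or "top"; returns a dict with "image" (420x560x3 uint8, red, green, blue), "fx", "fy", "cx", "cy" (pixels), "rvec" (rotation vector, rad) and "tvec" (3), from world to camera coordinates, as OpenCV has them. Camera axes: x right, y down, z forward; pixel columns grow to the right and rows downward; lengths in mm; the calibration is good to about 2 mm. A picture is of the moment at which its call begins. There is no depth.
- manip.close_job(): hands the job in; it is judged then, once.
The state is a dict: "time_s": time; "joint_positions": joint angles; "joint_velocities": joint speeds; "tau": joint torques, N m; "tcp_pos": TCP position; "tcp_rot": TCP orientation; "force": force on the tool from outside, world axes, zero at the start; "wrist_torque": the same for the moment, N m; "gripper_width": finger opening in mm; "grasp_force": force on a finger pad.
Only numpy, scipy, OpenCV 4.12 (cv2) and the standard library are available. Lean on these libraries where they do the work, as an engineer would, in place of code of your own. Each camera call takes 0.05 s, during which the arm holds its last target. There are 200 camera calls.

### The job

Take the white-capped vial out of the vial shaker and stand it upright on the blue mat, and stand every blue-capped and red-capped vial that is on the bench upright in a pocket of the shaker, fully home, without shifting the other things on the bench. Then swing the clear hood shut, hook the wire loop over the keeper on the hood and press the red lever all the way down so that the hood is pulled tight. Last, turn the black knob clockwise until it has clicked past its detent, and leave the machine latched and switched on.

Things in the scene. Friction and masses are not known exactly. Their poses are not given: they have to be found in the camera images.
- shaker: Fixed vial shaker: white block 130 (x) x 170 (y) x 75 high, grey top, console 105 wide x 85 high on its right (-y). Origin at table height, 55 mm behind its front wall, midway across the block; x points to its back, y to its left. In its frame (mm): front wall x = -55; hood hinge line along y through (75, 0, 75); lever pivot axis along y through (-75, 0, 66). Yaw within 0.18 rad of the world's.
- pocket0 (a point): Pocket in the shaker's top plate, one of four in a row along the shaker's y, 38 mm apart: a round hole 30 mm across and 18 mm deep. The point is the centre of its mouth, level with the top plate, 75 mm above the table; a seated vial's centre is 8 mm above this point and its top 34 mm above it.
- pocket1 (a point): Pocket in the shaker's top plate, one of four in a row along the shaker's y, 38 mm apart: a round hole 30 mm across and 18 mm deep. The point is the centre of its mouth, level with the top plate, 75 mm above the table; a seated vial's centre is 8 mm above this point and its top 34 mm above it.
- pocket2 (a point): Pocket in the shaker's top plate, one of four in a row along the shaker's y, 38 mm apart: a round hole 30 mm across and 18 mm deep. The point is the centre of its mouth, level with the top plate, 75 mm above the table; a seated vial's centre is 8 mm above this point and its top 34 mm above it.
- pocket3 (a point): Pocket in the shaker's top plate, one of four in a row along the shaker's y, 38 mm apart: a round hole 30 mm across and 18 mm deep. The point is the centre of its mouth, level with the top plate, 75 mm above the table; a seated vial's centre is 8 mm above this point and its top 34 mm above it.
- vial_1_mid (a point): Blue-capped glass sample vial, 27 mm in diameter, 52 mm high, 70 to 125 g (a steel mixing slug lies in its foot, so it stands firmly), at the start upright on the bench; the point is its centre, half-way up (26 mm above its foot), z along the vial towards its cap. To be loaded. May be absent (None).
- vial_2_mid (a point): Blue-capped glass sample vial, 27 mm in diameter, 52 mm high, 70 to 125 g (a steel mixing slug lies in its foot, so it stands firmly), at the start upright on the bench; the point is its centre, half-way up (26 mm above its foot), z along the vial towards its cap. To be loaded. May be absent (None).
- vial_3_mid (a point): Red-capped glass sample vial, 27 mm in diameter, 52 mm high, 70 to 125 g (a steel mixing slug lies in its foot, so it stands firmly), at the start upright on the bench; the point is its centre, half-way up (26 mm above its foot), z along the vial towards its cap. To be loaded. May be absent (None).
- vial_5_mid (a point): Blue-capped glass sample vial, 27 mm in diameter, 52 mm high, 70 to 125 g (a steel mixing slug lies in its foot, so it stands firmly), at the start upright on the bench; the point is its centre, half-way up (26 mm above its foot), z along the vial towards its cap. To be loaded. May be absent (None).
- vial_4_mid (a point): White-capped vial of the same size as the others, at the start seated in one of the shaker's pockets; it goes to the mat. The point is its centre, half-way up.
- hood (a joint): Clear hood, 130 x 170 x 44 high, hinged at the back of the top plate; stiff hinge (0.2 N m), stays where it is left. Rad: 0 pressed fully down, about 0.03 resting on its sprung seal, 1.57 to 1.72 at the start, open, behind the plate. The seal pushes up with up to about 20 N at the front, so only the latch keeps it tight (below 0.016).
- hood_tab (a point): Blue pull tab on the hood's front wall, 70 mm left of its middle: 20 wide (along shaker y) x 8 thick, 30 mm long; the point is on its mid-line 18 mm out from the wall. It points up when the hood is open, to the front when shut (then 97 mm above the table). Can be pinched across its width from above all through the swing, a circle of 150 mm about the hinge line.
- lever (a joint): Latch lever on the front, hinged along shaker y. Rad: 0 to 0.06 at the start, open (red paddle points up and forward at 51 deg); grows as the paddle is pressed down; stop at 1.59 (paddle 40 deg below level). Stays where left (0.05 N m). With the loop hooked it draws the hood down, passes over centre near 1.3 and is locked from 1.47.
- lever_pad (a point): Point in the middle of the red paddle's thickness, 60 mm from the lever's pivot axis, 12 mm short of the paddle's end. The paddle is 18 wide (along shaker y) x 44 long x 8 thick.
- bail_tab (a point): Yellow finger tab atop the latch's wire loop, 24 wide (along shaker y) x 7 thick x 22 long; the point is its centre; can be pinched across its width from above. The loop turns freely about its pivot on the lever: it stands if left upright (as at the start, unhooked); tipped over 20 deg towards the hood it falls against the hood by itself.
- bail_pivot (a point): Loop's pivot axis on the lever (along shaker y), 20 mm from the lever's pivot; with the lever open it is in front of that. Loop radius to the bar 56 mm, to the tab's centre 66 mm (the tab lies 8 deg further from the hood, as seen from this pivot, than the bar).
- bail_bar (a point): Centre of the loop's cross bar (6 mm thick, 24 long along shaker y). It has to lie behind the keeper's lip, on its ledge, when the lever is pressed.
- keeper (a point): Keeper, a steel hook 12 mm wide on the hood's front wall. The point is where the bar sits when hooked: 13 mm in front of the wall, 3 mm above the ledge; an upturned lip stands 5 to 8 mm in front of it, 2 mm higher than it. 101 mm above the table when the hood is shut. With the lever open the swinging bar passes about 5 mm above the lip.
- knob (a joint): Black switch knob on the console, vertical axis. Rad, grows clockwise from above; 0 to 0.15 at the start (off), stop at 1.3. A sprung detent resists with up to 0.15 N m from 0.3 to 0.65, then snaps over; the knob is past it from 1.0 on.
- knob_grip (a point): On the knob's axis, 109 mm above the table, 9 mm under the top of its upright grip bar (42 long x 12 wide x 26 high; below it a flat skirt 42 mm across, whose top is 92 mm above the table). The bar lies along this point's x axis, across which it can be pinched from above.
- standard_b: Brown reagent bottle with black cap, 56 mm across, 110 high, loose, a bystander. Origin at the centre of its underside.
- filter_box: White and orange carton, 52 x 75 x 40 high, loose, a bystander. Origin at the centre of its underside.
- marker_red: Red marker pen, 120 long, 16 thick, loose, a bystander. Origin at the centre of its underside.
- mat_top (a point): Centre of the top of a fixed blue mat, 90 x 90 x 4 mm, lying on the bench left of the shaker.
Things that resemble listed ones, but are neither listed nor needed, are in the scene too. What is shaped like the part that bears vial_1_mid but green is not meant.

How it is judged (in metres and radians):
On the way, in this order (a step that is already met when the one before it is completed fails the run):
1. the white-capped vial stands on the mat and all blue- and red-capped vials stand in pockets (((horizontal distance between vial_1_mid and pocket0 below 0.006 m and z of vial_1_mid in the frame of pocket0 below 0.013 m) or (horizontal distance between vial_1_mid and pocket1 below 0.006 m and z of vial_1_mid in the frame of pocket1 below 0.013 m) or (horizontal distance between vial_1_mid and pocket2 below 0.006 m and z of vial_1_mid in the frame of pocket2 below 0.013 m) or (horizontal distance between vial_1_mid and pocket3 below 0.006 m and z of vial_1_mid in the frame of pocket3 below 0.013 m)) and angle between each of vial_1_mid, vial_2_mid, vial_3_mid, vial_5_mid, vial_4_mid's own z axis and vertical below 0.12 rad and ((horizontal distance between vial_2_mid and pocket0 below 0.006 m and z of vial_2_mid in the frame of pocket0 below 0.013 m) or (horizontal distance between vial_2_mid and pocket1 below 0.006 m and z of vial_2_mid in the frame of pocket1 below 0.013 m) or (horizontal distance between vial_2_mid and pocket2 below 0.006 m and z of vial_2_mid in the frame of pocket2 below 0.013 m) or (horizontal distance between vial_2_mid and pocket3 below 0.006 m and z of vial_2_mid in the frame of pocket3 below 0.013 m)) and ((horizontal distance between vial_3_mid and pocket0 below 0.006 m and z of vial_3_mid in the frame of pocket0 below 0.013 m) or (horizontal distance between vial_3_mid and pocket1 below 0.006 m and z of vial_3_mid in the frame of pocket1 below 0.013 m) or (horizontal distance between vial_3_mid and pocket2 below 0.006 m and z of vial_3_mid in the frame of pocket2 below 0.013 m) or (horizontal distance between vial_3_mid and pocket3 below 0.006 m and z of vial_3_mid in the frame of pocket3 below 0.013 m)) and ((horizontal distance between vial_5_mid and pocket0 below 0.006 m and z of vial_5_mid in the frame of pocket0 below 0.013 m) or (horizontal distance between vial_5_mid and pocket1 below 0.006 m and z of vial_5_mid in the frame of pocket1 below 0.013 m) or (horizontal distance between vial_5_mid and pocket2 below 0.006 m and z of vial_5_mid in the frame of pocket2 below 0.013 m) or (horizontal distance between vial_5_mid and pocket3 below 0.006 m and z of vial_5_mid in the frame of pocket3 below 0.013 m)) and x of vial_4_mid in the frame of mat_top between -0.045 and 0.045 m and y of vial_4_mid in the frame of mat_top between -0.045 and 0.045 m and z of vial_4_mid in the frame of mat_top below 0.032 m), for 0.3 s.
2. the hood is down on its seal (value of joint hood below 0.06 rad), for 0.2 s.
3. the loop is hooked and the lever is down, so that the hood is tight with nothing touching it (value of joint hood below 0.016 rad and value of joint lever above 1.47 rad and contact force between each of the arm, the fingers and hood below 0.1 N), for 0.3 s.
4. the knob is past its detent (value of joint knob above 1 rad), for 0.2 s.
At the end, for the whole second after the job is handed in: White-capped vial upright with its centre over the mat; each present blue- or red-capped vial in a pocket (within 6 mm of its axis, seated within 5 mm), all upright within 0.12 rad; hood joint below 0.016, lever above 1.47, knob above 1.0 rad (all of step 1 and value of joint hood below 0.016 rad and value of joint lever above 1.47 rad and value of joint knob above 1 rad); the robot touches nothing.
It fails at once if the brown bottle is moved more than 6 cm (distance of standard_b from where it was at the start of the episode above 0.06 m).
It fails at once if the filter box is moved more than 6 cm (distance of filter_box from where it was at the start of the episode above 0.06 m).
It fails at once if the red marker is moved more than 6 cm (distance of marker_red from where it was at the start of the episode above 0.06 m).
Of vial_1, vial_2, vial_3, vial_5 only 2 to 4 are there at a start; the rules pass over those that are not, and their reading is None.
At some moment in a run one of vial_1, vial_2, vial_3, vial_5 may be knocked a few centimetres aside while the robot is not near it.
It also fails if it takes over 210 s, if anything falls off the work surface, if the arm or the gripper's body presses on something with over 40 N, if the wrist force passes 120 N, or if a joint passes its speed limit or range.

## Working session

There is one attempt and no reset: what is moved stays moved. The work goes in short steps, Python scripts to look and compute and a shell command to move; the robot and the scene stay as the last step left them, time stands still between calls to the robot, and variables do not carry over. Pictures are saved under pics/ and viewed, at most 14 in all, crops included, and the job is handed in when it is done.

```bash
mkdir -p pics
cat > h.py <<'E'
import numpy as np, cv2
from rig import manip
from scipy.spatial.transform import Rotation as R
def snap(cam,name,crop=None,scale=1):
    s=manip.snapshot(cam); im=s["image"][:,:,::-1].copy()
    cv2.imwrite('pics/%s_raw.png'%name,im)
    np.savez('pics/%s.npz'%name,**{k:np.array(s[k]) for k in ("fx","fy","cx","cy","rvec","tvec")})
    if crop: x0,y0,x1,y1=crop; im=im[y0:y1,x0:x1]
    if scale!=1: im=cv2.resize(im,None,fx=scale,fy=scale,interpolation=cv2.INTER_CUBIC)
    cv2.imwrite('pics/%s.png'%name,im); return s
def ld(name):
    s=dict(np.load('pics/%s.npz'%name)); K=np.array([[s['fx'],0,s['cx']],[0,s['fy'],s['cy']],[0,0,1.]]);return K,cv2.Rodrigues(s['rvec'])[0],s['tvec'].reshape(3)
def onz(name,u,v,z):
    K,Rm,t=ld(name); d=Rm.T@np.linalg.inv(K)@np.array([u,v,1.]); c=-Rm.T@t
    return c+d*(z-c[2])/d[2]
def proj(name,p):
    K,Rm,t=ld(name); q=K@(Rm@np.array(p,float)+t); return q[:2]/q[2]
E
python3 - <<'E'
from h import *
print(manip.sense())
for c in("scene","top"):
    snap(c,c+"0",scale=1.42); K,Rm,t=ld(c+"0"); print(c,K[0,0],-Rm.T@t,Rm[2])
E
```

```text
{'time_s': 0.0, 'joint_positions': array([ 9.63994079e-01,  3.42732766e-01,  1.52502621e+00,  1.04358347e-05,
        1.27539378e+00, -1.46013577e-01]), 'joint_velocities': array([ 1.39440204e-03, -5.48162028e-04,  5.39498652e-04,  1.03845787e-03,
       -9.66617899e-05, -1.87020759e-03]), 'tau': array([ 5.38623990e-04, -4.31252074e+01, -2.44216079e+01,  7.18873786e-02,
        5.59697184e-02, -1.56639476e-04]), 'tcp_pos': array([233.35085706, 470.13855979, 404.03632672]), 'tcp_rot': array([ 2.28362871e-01,  9.73575776e-01, -7.23607119e-04, -2.91374686e-04]), 'force': array([0.22223619, 0.04142637, 0.25310387]), 'wrist_torque': array([-0.00618744,  0.06308566, -0.01652546]), 'grasp_force': 0.0, 'gripper_width': 92.05512152030661}
scene 413.2783687778127 [ -39.8751362  -680.40720074  826.63456601] [ 0.53179876  0.55927323 -0.6359273 ]
top 379.12598521066377 [ 397.40954837  -55.23369878 1147.15513723] [ 0.15510709  0.03403954 -0.98731105]
```

View pics/scene0.png

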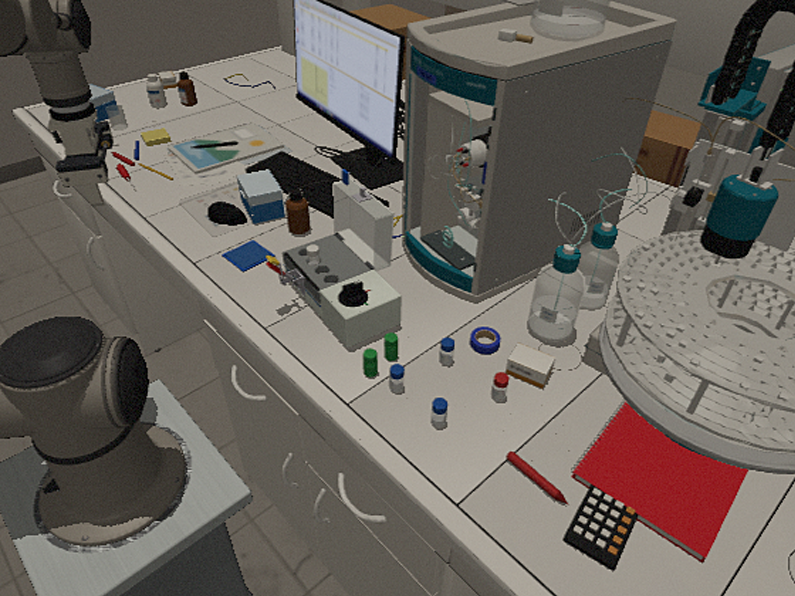

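View pics/top0.png

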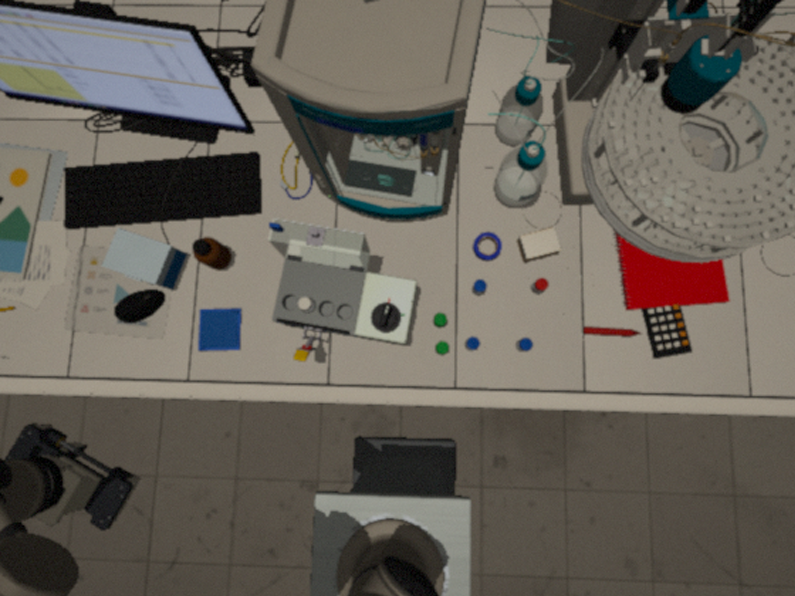

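Four vials to load are present (top picture, scaled 1.42): blue at (479,287), (473,343) and (525,345), red at (541,285). The green ones at (440,320) and (442,348) are decoys. The white-capped vial sits in the second pocket from the left at (304,302), and the mat is at (220,329). I'll confirm in enlarged crops.

Run:
```python
from h import *
im=cv2.imread('pics/top0_raw.png'); cv2.imwrite('pics/c1.png',cv2.resize(im[150:260,185:395],None,fx=3.8,fy=3.8,interpolation=cv2.INTER_CUBIC))
im=cv2.imread('pics/scene0_raw.png'); cv2.imwrite('pics/c2.png',cv2.resize(im[115:265,180:380],None,fx=4,fy=4,interpolation=cv2.INTER_CUBIC))
```

```text
(no output)
```

View pics/c1.png

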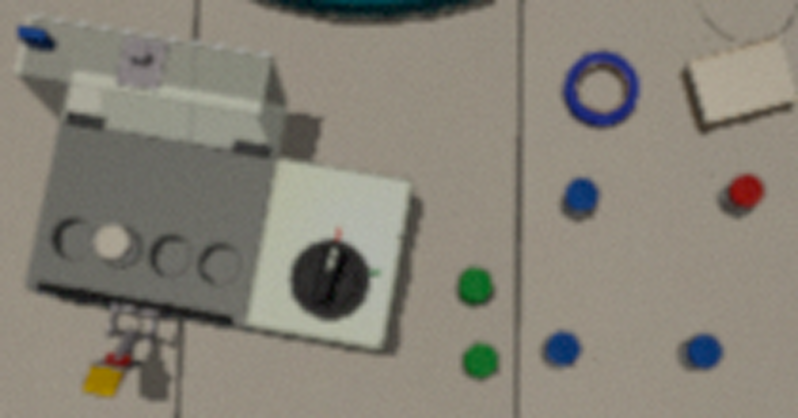

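View pics/c2.png

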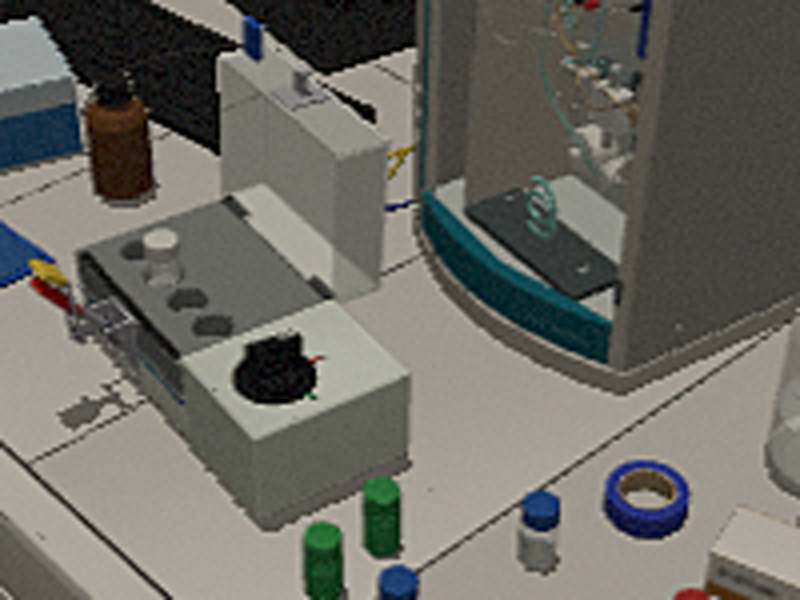

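The crops confirm the targets. Top crop (×3.8): blue caps (581,196), (562,348), (704,351), red (745,191). Pockets are at (77,240), (172,256), (221,265), with the white vial at (112,242). The loop's yellow tab is at (104,380), the knob at (330,278) and the blue hood tab at (37,37). Next I compute positions.

Run:
```python
from h import *
T=lambda x,y,z:onz('top0',185+x/3.8,150+y/3.8,z)
S=lambda x,y,z:onz('scene0',180+x/4,115+y/4,z)
np.set_printoptions(precision=1,suppress=True)
for n,a in dict(FL=(30,288,75),p0=(77,240,75),p2=(172,256,75),p3=(221,265,75),w=(112,242,109),cBL=(277,158,85),cBR=(412,183,85),cFR=(385,353,85),cFL=(247,325,85),BL=(68,118,75),knobbar=(330,278,118),tab=(104,380,120)).items(): print('T',n,T(*a))
for n,a in dict(FL=(80,251,75),p0=(133,251,75),p2=(188,300,75),p3=(213,327,75),w=(161,238,109),cBL=(297,302,85),cBR=(410,376,85),cFR=(262,437,85),cFL=(187,358,85)).items(): print('S',n,S(*a))
# vial caps by colour, both cameras
for cam in('top0','scene0'):
    im=cv2.imread('pics/%s_raw.png'%cam); h=cv2.cvtColor(im,cv2.COLOR_BGR2HSV)
    for nm,m in(('blue',cv2.inRange(h,(100,120,60),(125,255,255))),('red',cv2.inRange(h,(0,150,60),(8,255,255))|cv2.inRange(h,(172,150,60),(180,255,255))),('green',cv2.inRange(h,(45,120,40),(85,255,255))),('yel',cv2.inRange(h,(20,150,100),(32,255,255)))):
        n,l,st,c=cv2.connectedComponentsWithStats(m)
        for i in range(1,n):
            if 12<st[i,4]<2500:
                p=onz(cam,*c[i],46)
                if 280<p[0]<750 and -480<p[1]<330: print(cam,nm,st[i,4],c[i],p, onz(cam,*c[i],4)[:2] if st[i,4]>400 else '')
```

```text
T FL [494.8 243.4  75. ]
T p0 [531.9 209.9  75. ]
T p2 [521.4 137.2  75. ]
T p3 [515.4  99.9  75. ]
T w [526.8 175.7 109. ]
T cBL [596.1  59.7  85. ]
T cBR [579.1 -42.2  85. ]
T cFR [452.1 -25.2  85. ]
T cFL [470.2  77.3  85. ]
T BL [625.9 222.4  75. ]
T knobbar [503.   14.7 118. ]
T tab [426.3 173.5 120. ]
S FL [498.9 242.6  75. ]
S p0 [529.4 215.4  75. ]
S p2 [523.1 137.2  75. ]
S p3 [516.9  99.1  75. ]
S w [529.1 174.6 109. ]
S cBL [573.9  71.1  85. ]
S cBR [577.8 -46.3  85. ]
S cFR [460.7 -26.5  85. ]
S cFL [474.1  73.1  85. ]
top0 blue 22 [193.  158.6] [700.6 264.3  46. ] 
top0 blue 116 [342.7 173.9] [ 661.7 -186.    46. ] 
top0 blue 51 [337.5 201. ] [ 580.  -171.2   46. ] 
top0 blue 51 [332.5 241.4] [ 461.5 -157.3   46. ] 
top0 blue 51 [369.8 242.1] [ 462.  -264.1   46. ] 
top0 red 53 [380.7 199.9] [ 585.7 -297.    46. ] 
top0 red 146 [428.5 233.1] [ 492.  -431.8   46. ] 
top0 green 60 [309.5 225. ] [507.5 -90.3  46. ] 
top0 green 55 [311.  244.6] [451.  -95.6  46. ] 
top0 yel 55 [211.5 249.9] [428.4 192.4  46. ] 
scene0 blue 405 [174.  179.6] [452.2 325.   46. ] [478.7 379.1]
scene0 blue 154 [341.7 240.2] [ 639.6 -215.5   46. ] 
scene0 blue 54 [315.  241.1] [ 583.1 -169.5   46. ] 
scene0 blue 60 [279.1 260.2] [ 463.8 -155.8   46. ] 
scene0 blue 73 [309.5 284.3] [ 465.  -262.7   46. ] 
scene0 red 29 [192.5 188.2] [470.4 247.4  46. ] 
scene0 red 80 [352.8 267.1] [ 586.2 -297.5   46. ] 
scene0 red 296 [376.4 335. ] [ 471.3 -457.1   46. ] 
scene0 green 148 [275.2 243.7] [ 496.8 -105.1   46. ] 
scene0 green 150 [260.5 255. ] [ 440.5 -110.1   46. ] 
scene0 yel 26 [191.5 182.5] [484.8 274.8  46. ]
```

```bash
cat > fit.py <<'E'
from h import *
from scipy.optimize import least_squares
T=[((30,288),'FL'),((172,256),'p2'),((221,265),'p3'),((77,240),'p0'),((112,242),'w'),((277,158),'cBL'),((412,183),'cBR'),((385,353),'cFR'),((247,325),'cFL'),((68,118),'BL')]
S=[((80,251),'FL'),((188,300),'p2'),((213,327),'p3'),((161,238),'w'),((410,376),'cBR'),((262,437),'cFR'),((187,358),'cFL')]
def mod(px): return dict(FL=(-55,85,75),BL=(75,85,75),p0=(px,57,75),p2=(px,-19,75),p3=(px,-57,75),w=(px,19,109),cBL=(75,-85,85),cBR=(75,-190,85),cFR=(-55,-190,85),cFL=(-55,-85,85))
def W(q,p): c,s=np.cos(q[2]),np.sin(q[2]); return np.array([q[0]+c*p[0]-s*p[1],q[1]+s*p[0]+c*p[1],p[2]])
def res(q):
    m=mod(q[3]); r=[]
    for (x,y),n in T: r+=list(proj('top0',W(q,m[n]))-np.array([185+x/3.8,150+y/3.8]))
    for (x,y),n in S: r+=list(proj('scene0',W(q,m[n]))-np.array([180+x/4,115+y/4]))
    return r
s=least_squares(res,[535,150,-.14,-10],loss='soft_l1',x_scale=[10,10,.1,10]); Q=s.x
E
python3 - <<'E'
from fit import *
np.set_printoptions(precision=3,suppress=True)
print(Q); r=np.array(s.fun if False else res(Q)).reshape(-1,2); print(r.round(1).tolist())
for i in range(4): print('pocket',i,W(Q,(Q[3],57-38*i,75)))
print('hoodtab shut',W(Q,(-55-18,70,97)),'keeper',W(Q,(-68,0,101)),'pivot',W(Q,(-75,0,66)),'cFR',W(Q,(-55,-190,85)),'FL',W(Q,(-55,85,75)))
mt=cv2.imread('pics/top0_raw.png');h=cv2.cvtColor(mt,cv2.COLOR_BGR2HSV)
m=cv2.inRange(h,(100,120,60),(125,255,255));n,l,st,c=cv2.connectedComponentsWithStats(m)
for i in range(1,n):
    if st[i,4]>300: print(st[i],onz('top0',*c[i],4))
E
```

```text
[537.561 152.991  -0.159 -13.215]
[[-0.7, -0.7], [0.3, -0.0], [0.4, -0.0], [-0.5, -0.6], [0.7, -0.3], [0.9, -0.7], [1.5, -0.8], [0.3, -0.4], [-0.2, 0.1], [-0.9, 0.3], [-1.1, -0.2], [-0.2, 0.4], [-0.3, 0.3], [-0.3, 0.3], [1.0, -0.5], [-2.4, 1.2], [-2.2, -0.1]]
pocket 0 [533.533 211.365  75.   ]
pocket 1 [527.519 173.843  75.   ]
pocket 2 [521.506 136.322  75.   ]
pocket 3 [515.492  98.801  75.   ]
hoodtab shut [476.559 233.662  97.   ] keeper [470.418 163.753 101.   ] pivot [463.506 164.86   66.   ] cFR [453.186 -25.91   85.   ] FL [496.706 245.624  75.   ]
[140 218  29  29 793] [480.558 380.582   4.   ]
```

```bash
cat > plan.py <<'E'
# plan.py "x,y,z,ang" ... : grasp point targets and closing-line angle (deg); chains from the measured pose
import sys; from h import *
def main(ts):
    s=manip.sense(); p=np.array(s['tcp_pos'])-[0,0,159]; M=R.from_quat(s['tcp_rot']).as_matrix()
    a=np.degrees(np.arctan2(M[1,1],M[0,1])); print('at',p.round(1),'ang',round(a,1),'t',round(s['time_s'],1),'q',np.round(s['joint_positions'],2),'w',round(s['gripper_width'],1),'F',np.round(s['force'],1), 'tilt', M[:,2].round(4))
    for t in ts:
        x,y,z,b=map(float,t.split(',')); d=(b-a+90)%180-90
        A=np.radians(a); Y=np.array([np.cos(A),np.sin(A)]); X=np.array([-np.sin(A),np.cos(A)])  # z down: x = y x z
        # x = y cross z, z=(0,0,-1)
        X=np.cross([*Y,0],[0,0,-1])[:2]
        D=np.array([x,y])-p[:2]
        print(t,'dx %.1f dy %.1f dz %.1f twist %.3f'%(D@X,D@Y,p[2]-z,-np.radians(d)))
        p=np.array([x,y,z]); a=a+d
if __name__=='__main__': main(sys.argv[1:])
E
python3 plan.py 527.5,173.8,200,-54 527.5,173.8,98,-54
python3 - <<'E'
from fit import *
np.set_printoptions(precision=1,suppress=True)
def tri(a,b):
    P=[]
    for n in('top0','scene0'): K,Rm,t=ld(n); P.append(K@np.c_[Rm,t])
    X=cv2.triangulatePoints(P[0],P[1],np.array(a,float).reshape(2,1),np.array(b,float).reshape(2,1))[:,0]; return X[:3]/X[3]
def toS(w): c,s=np.cos(Q[2]),np.sin(Q[2]); d=w[:2]-Q[:2]; return np.array([c*d[0]+s*d[1],-s*d[0]+c*d[1],w[2]])
print('bailtab',toS(tri((211.5,249.9),(191.5,182.5))))
print('hoodtab',toS(tri((185+37/3.8,150+37/3.8),(180+253/4,115+38/4))))
print('keeper',toS(tri((185+140/3.8,150+60/3.8),(180+300/4,115+82/4))))
print('bottlecap',tri((203/1.42,246/1.42),(298/1.42,198/1.42)),'base z0 scene',onz('scene0',298/1.42,228/1.42,0))
E
```

```text
at [233.4 470.2 245.2] ang 63.6 t 0.1 q [ 0.96  0.34  1.52 -0.    1.28 -0.15] w 92.0 F [ 0.4  0.4 -0.4] tilt [-8.0e-04 -1.1e-03 -1.0e+00]
527.5,173.8,200,-54 dx -395.2 dy -134.6 dz 45.2 twist -1.089
527.5,173.8,98,-54 dx 0.0 dy 0.0 dz 102.0 twist -0.000
bailtab [-111.8    2.2  129.9]
hoodtab [102.8  73.4 218.5]
keeper [100.6   2.2 215.8]
bottlecap [644.4 394.9  87.3] base z0 scene [639.7 399.4   0. ]
```

```bash
python3 -m pendant '[{"dx":-395,"dy":-134.5,"dz":45,"twist":-1.089,"gripper":60},{"dx":-395,"dy":-134.5,"dz":45,"twist":-1.089},{"dx":-395,"dy":-134.5,"dz":45,"twist":-1.089},{"dx":-395,"dy":-134.5,"dz":45,"twist":-1.089},{"dx":-395,"dy":-134.5,"dz":45,"twist":-1.089},{"dx":-395,"dy":-134.5,"dz":45,"twist":-1.089},{"dx":-395,"dy":-134.5,"dz":45,"twist":-1.089},{"dx":-395,"dy":-134.5,"dz":45,"twist":-1.089}]' 15; python3 plan.py 527.5,173.8,200,-54
```

```text
at [233.4 470.2 245.2] ang 63.6 t 0.1 q [ 0.96  0.34  1.52 -0.    1.28 -0.15] w 92.0 F [ 0.4  0.4 -0.4] tilt [-8.0e-04 -1.1e-03 -1.0e+00]
527.5,173.8,200,-54 dx -395.2 dy -134.6 dz 45.2 twist -1.089$[1]: bad value
```

```bash
python3 -m pendant '[{"dx":-395,"dy":-134.5,"dz":45,"twist":-1.089,"gripper":60},{"dx":-395,"dy":-134.5,"dz":45,"twist":-1.089,"gripper":60},{"dx":-395,"dy":-134.5,"dz":45,"twist":-1.089,"gripper":60},{"dx":-395,"dy":-134.5,"dz":45,"twist":-1.089,"gripper":60},{"dx":-395,"dy":-134.5,"dz":45,"twist":-1.089,"gripper":60},{"dx":-395,"dy":-134.5,"dz":45,"twist":-1.089,"gripper":60},{"dx":-395,"dy":-134.5,"dz":45,"twist":-1.089,"gripper":60},{"dx":-395,"dy":-134.5,"dz":45,"twist":-1.089,"gripper":60}]' 15; python3 plan.py 527.5,173.8,200,-54
```

```text
time_s: 0.9
tcp_pos: [485.6, 216.6, 365.9]
tcp_rot: [-0.304, 0.953, 0.0, -0.0]
force: [0.5, -0.6, 1.0]
gripper_width: 55.0
grasp_force: 0.0
at [485.6 216.6 206.9] ang 125.5 t 0.9 q [ 0.28  0.39  1.57  0.    1.19 -1.91] w 55.0 F [ 0.5 -0.6  1. ] tilt [-5.e-04  1.e-04 -1.e+00]
527.5,173.8,200,-54 dx -9.3 dy -59.2 dz 6.9 twist -0.010
```

```bash
python3 -m pendant '[{"dx":0,"dy":0,"dz":0,"twist":0,"gripper":60},{"dx":0,"dy":0,"dz":0,"twist":0,"gripper":60}]'; python3 plan.py 527.5,173.8,200,-54 527.5,173.8,98,-54
```

```text
time_s: 1.1
tcp_pos: [485.0, 217.3, 365.7]
tcp_rot: [-0.3, 0.954, 0.0, -0.001]
force: [0.2, 0.1, -0.1]
gripper_width: 55.1
grasp_force: 0.0
at [485.  217.3 206.7] ang 124.9 t 1.1 q [ 0.28  0.39  1.57  0.    1.19 -1.9 ] w 55.1 F [ 0.2  0.1 -0.1] tilt [-0.0016 -0.     -1.    ]
527.5,173.8,200,-54 dx -9.9 dy -60.0 dz 6.7 twist -0.019
527.5,173.8,98,-54 dx 0.0 dy 0.0 dz 102.0 twist -0.000
```

```bash
python3 -m pendant '[{"dx":-10,"dy":-60,"dz":6,"twist":-0.02,"gripper":60},{"dx":-10,"dy":-60,"dz":6,"twist":-0.02,"gripper":60},{"dx":-10,"dy":-60,"dz":50,"twist":-0.02,"gripper":60},{"dx":-10,"dy":-60,"dz":90,"twist":-0.02,"gripper":60},{"dx":-10,"dy":-60,"dz":108.5,"twist":-0.02,"gripper":60},{"dx":-10,"dy":-60,"dz":108.5,"twist":-0.02,"gripper":60}]'; python3 -m pendant '[{"dx":0,"dy":0,"dz":0,"twist":0,"gripper":20},{"dx":0,"dy":0,"dz":0,"twist":0,"gripper":20},{"dx":0,"dy":0,"dz":0,"twist":0,"gripper":20},{"dx":0,"dy":0,"dz":0,"twist":0,"gripper":20},{"dx":0,"dy":0,"dz":0,"twist":0,"gripper":20},{"dx":0,"dy":0,"dz":0,"twist":0,"gripper":20}]' 10; python3 plan.py; python3 -c "
from h import *
snap('scene','g1',(180,90,330,200),5)"
```

```text
time_s: 1.7
tcp_pos: [525.9, 176.0, 255.7]
tcp_rot: [-0.311, 0.95, 0.001, -0.002]
force: [0.1, 0.7, -0.4]
gripper_width: 55.0
grasp_force: 0.0
time_s: 2.3
tcp_pos: [527.5, 175.0, 258.5]
tcp_rot: [-0.311, 0.95, 0.0, 0.001]
force: [-1.9, 2.2, 5.4]
gripper_width: 26.0
grasp_force: 10.0
at [527.5 175.   99.5] ang 126.3 t 2.3 q [ 0.18  0.55  1.63  0.    0.96 -2.02] w 26.0 F [-1.9  2.2  5.4] tilt [ 9.e-04  6.e-04 -1.e+00]
```

View pics/g1.png

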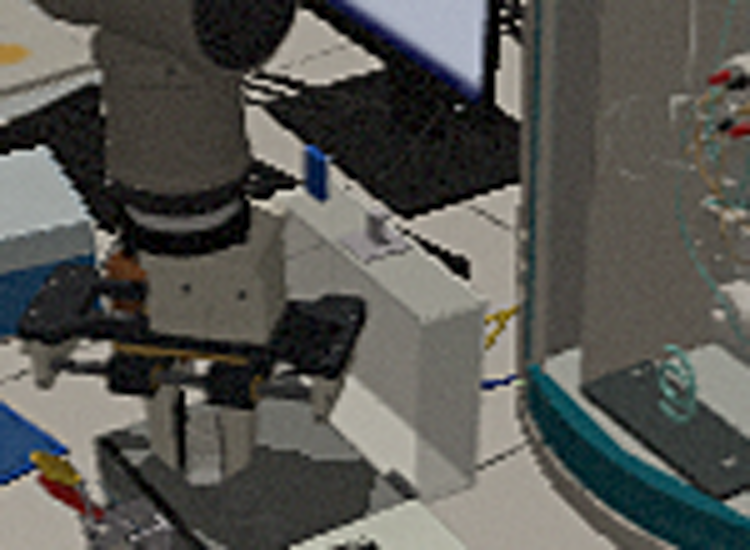

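```bash
python3 plan.py 527.5,175,200,126 480.5,380.5,180,126 480.5,380.5,47.5,126 480.5,380.5,150,126
```

```text
at [527.5 175.   99.5] ang 126.3 t 2.4 q [ 0.18  0.55  1.63  0.    0.96 -2.02] w 25.9 F [-1.8  1.7  5.7] tilt [ 1.e-03  7.e-04 -1.e+00]
527.5,175,200,126 dx -0.0 dy 0.0 dz -100.5 twist 0.005
480.5,380.5,180,126 dx -82.8 dy 193.9 dz 20.0 twist -0.000
480.5,380.5,47.5,126 dx 0.0 dy 0.0 dz 132.5 twist -0.000
480.5,380.5,150,126 dx 0.0 dy 0.0 dz -102.5 twist -0.000
```

```bash
python3 -m pendant '[{"dx":0,"dy":0,"dz":-10,"twist":0,"gripper":20},{"dx":0,"dy":0,"dz":-30,"twist":0,"gripper":20},{"dx":0,"dy":0,"dz":-65,"twist":0,"gripper":20},{"dx":0,"dy":0,"dz":-100,"twist":0,"gripper":20},{"dx":0,"dy":0,"dz":-100,"twist":0,"gripper":20}]' 15; python3 -m pendant '[{"dx":-20,"dy":45,"dz":5,"twist":0,"gripper":20},{"dx":-40,"dy":90,"dz":10,"twist":0,"gripper":20},{"dx":-60,"dy":135,"dz":15,"twist":0,"gripper":20},{"dx":-83,"dy":180,"dz":20,"twist":0,"gripper":20},{"dx":-83,"dy":194,"dz":20,"twist":0,"gripper":20},{"dx":-83,"dy":194,"dz":20,"twist":0,"gripper":20},{"dx":-83,"dy":194,"dz":20,"twist":0,"gripper":20}]' 15;  python3 plan.py 480.5,380.5,47.5,126
```

```text
time_s: 2.85
tcp_pos: [528.4, 174.8, 363.1]
tcp_rot: [-0.311, 0.95, -0.001, 0.005]
force: [-0.2, 0.1, -0.5]
gripper_width: 25.7
grasp_force: 14.7
time_s: 3.55
tcp_pos: [479.6, 379.6, 337.4]
tcp_rot: [-0.311, 0.95, -0.001, -0.0]
force: [0.2, 0.1, -0.8]
gripper_width: 25.8
grasp_force: 14.7
at [479.6 379.6 178.4] ang 126.3 t 3.5 q [ 0.54  0.56  1.37 -0.    1.22 -1.66] w 25.8 F [ 0.2  0.1 -0.8] tilt [-6.0e-04 -1.3e-03 -1.0e+00]
480.5,380.5,47.5,126 dx -1.3 dy 0.2 dz 130.9 twist 0.005
```

```bash
python3 -m pendant '[{"dx":-1,"dy":0,"dz":45,"twist":0,"gripper":20},{"dx":-1,"dy":0,"dz":90,"twist":0,"gripper":20},{"dx":-1,"dy":0,"dz":120,"twist":0,"gripper":20},{"dx":-1,"dy":0,"dz":126,"twist":0,"gripper":20},{"dx":-1,"dy":0,"dz":129,"twist":0,"gripper":20},{"dx":-1,"dy":0,"dz":130,"twist":0,"gripper":20}]' 15; python3 plan.py
```

```text
time_s: 4.15
tcp_pos: [481.4, 380.5, 209.5]
tcp_rot: [-0.311, 0.95, 0.0, 0.001]
force: [1.2, 0.4, -1.0]
gripper_width: 26.1
grasp_force: 14.7
at [481.4 380.5  50.5] ang 126.2 t 4.2 q [ 0.54  0.7   1.49 -0.    0.94 -1.66] w 26.1 F [ 1.2  0.4 -1. ] tilt [ 0.0025  0.0014 -1.    ]
```

Lower slowly until it touches.

```bash
python3 -m pendant '[{"dx":0,"dy":0,"dz":0,"twist":0,"gripper":20},{"dx":0,"dy":0,"dz":0,"twist":0,"gripper":20}]'; python3 -m pendant '[{"dx":0,"dy":0,"dz":1,"twist":0,"gripper":20},{"dx":0,"dy":0,"dz":1,"twist":0,"gripper":20}]';python3 -m pendant '[{"dx":0,"dy":0,"dz":1,"twist":0,"gripper":20},{"dx":0,"dy":0,"dz":1,"twist":0,"gripper":20}]'
```

```text
time_s: 4.35
tcp_pos: [480.8, 381.0, 209.5]
tcp_rot: [-0.311, 0.95, 0.0, 0.001]
force: [0.3, -0.4, -1.1]
gripper_width: 26.1
grasp_force: 14.7
time_s: 4.55
tcp_pos: [480.3, 381.0, 207.3]
tcp_rot: [-0.311, 0.95, 0.0, 0.0]
force: [0.5, 0.6, -1.1]
gripper_width: 25.7
grasp_force: 14.7
time_s: 4.75
tcp_pos: [480.3, 380.9, 205.8]
tcp_rot: [-0.311, 0.95, 0.0, -0.0]
force: [-0.0, 1.0, -1.4]
gripper_width: 25.4
grasp_force: 14.7
```

```bash
python3 -m pendant '[{"dx":0,"dy":0,"dz":0.8,"twist":0,"gripper":20},{"dx":0,"dy":0,"dz":0.8,"twist":0,"gripper":20},{"dx":0,"dy":0,"dz":0.8,"twist":0,"gripper":60},{"dx":0,"dy":0,"dz":0.8,"twist":0,"gripper":60},{"dx":0,"dy":0,"dz":0.8,"twist":0,"gripper":60},{"dx":0,"dy":0,"dz":-45,"twist":0,"gripper":60},{"dx":0,"dy":0,"dz":-90,"twist":0,"gripper":60},{"dx":0,"dy":0,"dz":-150,"twist":0,"gripper":60}]'; python3 -m pendant '[{"dx":0,"dy":0,"dz":-20,"twist":0,"gripper":60},{"dx":0,"dy":0,"dz":-20,"twist":0,"gripper":60}]'
cat > look.py <<'E'
from h import *
import sys
n=sys.argv[1]
for cam in('top','scene'):
    s=snap(cam,n+cam); im=cv2.imread('pics/%s_raw.png'%(n+cam)); h=cv2.cvtColor(im,cv2.COLOR_BGR2HSV)
    for nm,m in(('blue',cv2.inRange(h,(100,120,60),(125,255,255))),('red',cv2.inRange(h,(0,150,60),(8,255,255))|cv2.inRange(h,(172,150,60),(180,255,255))),('green',cv2.inRange(h,(45,120,40),(85,255,255)))):
        k,l,st,c=cv2.connectedComponentsWithStats(m)
        for i in range(1,k):
            if 25<st[i,4]<200:
                z=103 if onz(n+cam,*c[i],103)[1]>60 else 46
                p=onz(n+cam,*c[i],z)
                if 380<p[0]<720 and -450<p[1]<300: print(cam,nm,st[i,4],p.round(1))
E
python3 look.py L1; python3 plan.py 480,200,200,126 462.5,-156,200,126 462.5,-156,42,126
```

```text
time_s: 5.55
tcp_pos: [480.1, 380.7, 346.5]
tcp_rot: [-0.311, 0.95, -0.0, -0.001]
force: [1.0, 0.2, -0.8]
gripper_width: 55.1
grasp_force: 0.0
time_s: 5.75
tcp_pos: [480.8, 381.2, 370.0]
tcp_rot: [-0.311, 0.95, 0.001, 0.004]
force: [0.3, 0.5, -0.0]
gripper_width: 55.1
grasp_force: 0.0
top blue 114 [ 661.6 -185.8   46. ]
top blue 50 [ 580.2 -171.    46. ]
top blue 52 [ 461.7 -157.5   46. ]
top blue 54 [ 462.2 -263.8   46. ]
top red 53 [ 585.6 -297.2   46. ]
top red 145 [ 491.9 -430.9   46. ]
top green 60 [507.5 -90.3  46. ]
top green 55 [451.  -95.6  46. ]
scene blue 59 [449.6 255.6 103. ]
scene blue 71 [398.5 234.  103. ]
scene blue 156 [ 638.8 -215.8   46. ]
scene blue 56 [ 582.9 -170.    46. ]
scene blue 62 [ 463.4 -156.7   46. ]
scene blue 77 [ 464.8 -263.2   46. ]
scene red 28 [432.8 179.8 103. ]
scene red 79 [ 586.  -297.6   46. ]
scene green 146 [ 496.8 -105.    46. ]
scene green 150 [ 440.4 -110.3   46. ]
at [480.1 380.7 206.4] ang 126.3 t 5.8 q [ 0.55  0.53  1.33  0.    1.28 -1.66] w 55.2 F [-0.  -0.4  0.4] tilt [-3.e-04 -2.e-04 -1.e+00]
480,200,200,126 dx 107.0 dy -145.6 dz 6.4 twist 0.005
462.5,-156,200,126 dx 223.4 dy -277.7 dz 0.0 twist -0.000
462.5,-156,42,126 dx 0.0 dy 0.0 dz 158.0 twist -0.000
```

```bash
python3 -m pendant '[{"dx":30,"dy":-38,"dz":1,"twist":0,"gripper":60},{"dx":60,"dy":-77,"dz":2,"twist":0,"gripper":60},{"dx":90,"dy":-115,"dz":3,"twist":0,"gripper":60},{"dx":120,"dy":-154,"dz":4,"twist":0,"gripper":60},{"dx":150,"dy":-192,"dz":4,"twist":0,"gripper":60},{"dx":180,"dy":-231,"dz":4,"twist":0,"gripper":60},{"dx":210,"dy":-270,"dz":4,"twist":0,"gripper":60},{"dx":240,"dy":-308,"dz":4,"twist":0,"gripper":60}]' 3; python3 -m pendant '[{"dx":30,"dy":-38,"dz":0,"twist":0,"gripper":60},{"dx":60,"dy":-77,"dz":0,"twist":0,"gripper":60},{"dx":90,"dy":-115,"dz":0,"twist":0,"gripper":60},{"dx":90,"dy":-115,"dz":0,"twist":0,"gripper":60},{"dx":90,"dy":-115,"dz":0,"twist":0,"gripper":60},{"dx":90,"dy":-115,"dz":0,"twist":0,"gripper":60}]'; python3 plan.py 462.5,-156.5,42,126 462.5,-156.5,42,36
```

```text
time_s: 6.65
tcp_pos: [468.3, -11.3, 359.9]
tcp_rot: [-0.311, 0.95, 0.001, -0.002]
force: [1.0, 0.6, 0.1]
gripper_width: 55.0
grasp_force: 0.0
time_s: 7.25
tcp_pos: [464.4, -154.4, 360.6]
tcp_rot: [-0.312, 0.95, 0.001, -0.001]
force: [-0.1, 0.5, -0.9]
gripper_width: 55.1
grasp_force: 0.0
at [ 464.4 -154.4  201.6] ang 126.3 t 7.2 q [-0.48  0.32  1.69  0.    1.14 -2.68] w 55.1 F [-0.1  0.5 -0.9] tilt [-0.0024  0.0017 -1.    ]
462.5,-156.5,42,126 dx 2.8 dy -0.6 dz 159.6 twist 0.005
462.5,-156.5,42,36 dx 0.0 dy 0.0 dz 0.0 twist 1.571
```

```bash
python3 -m pendant '[{"dx":3,"dy":-0.6,"dz":45,"twist":0,"gripper":60},{"dx":3,"dy":-0.6,"dz":90,"twist":0,"gripper":60},{"dx":3,"dy":-0.6,"dz":130,"twist":0,"gripper":60},{"dx":3,"dy":-0.6,"dz":155,"twist":0,"gripper":60},{"dx":3,"dy":-0.6,"dz":159.5,"twist":0,"gripper":60},{"dx":3,"dy":-0.6,"dz":159.5,"twist":0,"gripper":60}]' 3; python3 -m pendant '[{"dx":0,"dy":0,"dz":0,"twist":0,"gripper":20},{"dx":0,"dy":0,"dz":0,"twist":0,"gripper":20},{"dx":0,"dy":0,"dz":0,"twist":0,"gripper":20},{"dx":0,"dy":0,"dz":0,"twist":0,"gripper":20},{"dx":0,"dy":0,"dz":0,"twist":0,"gripper":50},{"dx":0,"dy":0,"dz":0,"twist":0,"gripper":50},{"dx":0,"dy":0,"dz":0,"twist":0,"gripper":50}]' 3; python3 plan.py; python3 -m pendant '[{"dx":0,"dy":0,"dz":0,"twist":0.14,"gripper":50},{"dx":0,"dy":0,"dz":0,"twist":0.28,"gripper":50},{"dx":0,"dy":0,"dz":0,"twist":0.42,"gripper":50},{"dx":0,"dy":0,"dz":0,"twist":0.56,"gripper":50},{"dx":0,"dy":0,"dz":0,"twist":0.7,"gripper":50},{"dx":0,"dy":0,"dz":0,"twist":0.785,"gripper":50},{"dx":0,"dy":0,"dz":0,"twist":0.785,"gripper":50}]';python3 -m pendant '[{"dx":0,"dy":0,"dz":0,"twist":0.14,"gripper":50},{"dx":0,"dy":0,"dz":0,"twist":0.28,"gripper":50},{"dx":0,"dy":0,"dz":0,"twist":0.42,"gripper":50},{"dx":0,"dy":0,"dz":0,"twist":0.56,"gripper":50},{"dx":0,"dy":0,"dz":0,"twist":0.7,"gripper":50},{"dx":0,"dy":0,"dz":0,"twist":0.785,"gripper":50},{"dx":0,"dy":0,"dz":0,"twist":0.785,"gripper":50}]'; python3 plan.py;python3 -m pendant '[{"dx":0,"dy":0,"dz":0,"twist":0,"gripper":20},{"dx":0,"dy":0,"dz":0,"twist":0,"gripper":20},{"dx":0,"dy":0,"dz":0,"twist":0,"gripper":20},{"dx":0,"dy":0,"dz":0,"twist":0,"gripper":20}]' 15;  python3 plan.py 462.5,-156.5,200,36 515.5,98.8,200,36
```

```text
time_s: 7.85
tcp_pos: [462.6, -156.4, 202.0]
tcp_rot: [-0.312, 0.95, 0.001, -0.001]
force: [0.0, 0.5, 0.0]
gripper_width: 55.0
grasp_force: 0.0
time_s: 8.55
tcp_pos: [462.5, -157.7, 202.4]
tcp_rot: [-0.311, 0.95, 0.0, 0.0]
force: [0.0, 0.6, 0.6]
gripper_width: 44.4
grasp_force: 0.0
at [ 462.5 -157.7   43.4] ang 126.3 t 8.6 q [-0.49  0.55  1.86  0.    0.73 -2.69] w 44.4 F [0.  0.6 0.6] tilt [ 1.e-04  1.e-04 -1.e+00]
time_s: 9.25
tcp_pos: [462.5, -157.6, 202.3]
tcp_rot: [0.076, 0.997, 0.0, -0.0]
force: [0.1, 1.1, -0.7]
gripper_width: 46.2
grasp_force: 0.0
time_s: 9.95
tcp_pos: [462.5, -157.6, 202.3]
tcp_rot: [0.451, 0.893, 0.0, -0.0]
force: [-0.2, -0.6, 0.4]
gripper_width: 46.0
grasp_force: 0.0
at [ 462.5 -157.6   43.3] ang 36.4 t 9.9 q [-0.49  0.55  1.86  0.    0.73 -1.12] w 46.0 F [-0.2 -0.6  0.4] tilt [ 0.e+00  1.e-04 -1.e+00]
time_s: 10.35
tcp_pos: [462.5, -157.6, 202.3]
tcp_rot: [0.451, 0.892, 0.0, -0.0]
force: [-0.7, -0.7, 0.4]
gripper_width: 26.0
grasp_force: 15.0
at [ 462.5 -157.6   43.3] ang 36.4 t 10.3 q [-0.49  0.55  1.86  0.    0.73 -1.12] w 26.0 F [-0.7 -0.7  0.4] tilt [-1.e-04  0.e+00 -1.e+00]
462.5,-156.5,200,36 dx 0.9 dy 0.7 dz -156.7 twist 0.007
515.5,98.8,200,36 dx 175.4 dy 192.9 dz 0.0 twist -0.000
```

```bash
python3 -m pendant '[{"dx":0,"dy":0,"dz":-15,"twist":0,"gripper":20},{"dx":0,"dy":0,"dz":-55,"twist":0,"gripper":20},{"dx":0,"dy":0,"dz":-100,"twist":0,"gripper":20},{"dx":0,"dy":0,"dz":-145,"twist":0,"gripper":20},{"dx":0,"dy":0,"dz":-158,"twist":0,"gripper":20}]'; python3 -m pendant '[{"dx":30,"dy":33,"dz":0,"twist":0,"gripper":20},{"dx":60,"dy":66,"dz":0,"twist":0,"gripper":20},{"dx":90,"dy":99,"dz":0,"twist":0,"gripper":20},{"dx":120,"dy":132,"dz":0,"twist":0,"gripper":20},{"dx":150,"dy":165,"dz":0,"twist":0,"gripper":20},{"dx":176,"dy":193.5,"dz":0,"twist":0,"gripper":20},{"dx":176,"dy":193.5,"dz":0,"twist":0,"gripper":20},{"dx":176,"dy":193.5,"dz":0,"twist":0,"gripper":20}]';python3 plan.py 515.5,98.8,125,36
```

```text
time_s: 10.85
tcp_pos: [463.1, -157.8, 365.0]
tcp_rot: [0.451, 0.892, 0.0, 0.004]
force: [0.9, 0.8, -1.2]
gripper_width: 26.0
grasp_force: 15.0
time_s: 11.65
tcp_pos: [513.9, 99.5, 359.9]
tcp_rot: [0.45, 0.893, -0.0, -0.0]
force: [-0.3, -0.6, -0.8]
gripper_width: 25.9
grasp_force: 15.0
at [513.9  99.5 200.9] ang 36.5 t 11.7 q [ 0.04  0.38  1.6  -0.    1.16 -0.59] w 25.9 F [-0.3 -0.6 -0.8] tilt [-1.e-03 -3.e-04 -1.e+00]
515.5,98.8,125,36 dx -1.5 dy 0.8 dz 75.9 twist 0.008
```

```bash
python3 -m pendant '[{"dx":-1.5,"dy":0.8,"dz":40,"twist":0,"gripper":20},{"dx":-1.5,"dy":0.8,"dz":72,"twist":0,"gripper":20},{"dx":-1.5,"dy":0.8,"dz":76,"twist":0,"gripper":20},{"dx":-1.5,"dy":0.8,"dz":76,"twist":0,"gripper":20},{"dx":-1.5,"dy":0.8,"dz":76,"twist":0,"gripper":20}]';python3 plan.py 515.5,98.8,125,36; python3 -c "
from h import *
snap('top','i1',(200,190,310,265),7)"
```

```text
time_s: 12.15
tcp_pos: [516.3, 97.5, 285.9]
tcp_rot: [0.452, 0.892, 0.001, 0.001]
force: [-0.3, 0.4, -1.1]
gripper_width: 25.8
grasp_force: 15.0
at [516.3  97.5 126.9] ang 36.3 t 12.2 q [ 0.04  0.47  1.69  0.    0.98 -0.59] w 25.8 F [-0.3  0.4 -1.1] tilt [ 2.5e-03  1.0e-04 -1.0e+00]
515.5,98.8,125,36 dx 1.6 dy 0.1 dz 1.9 twist 0.005
```

View pics/i1.png

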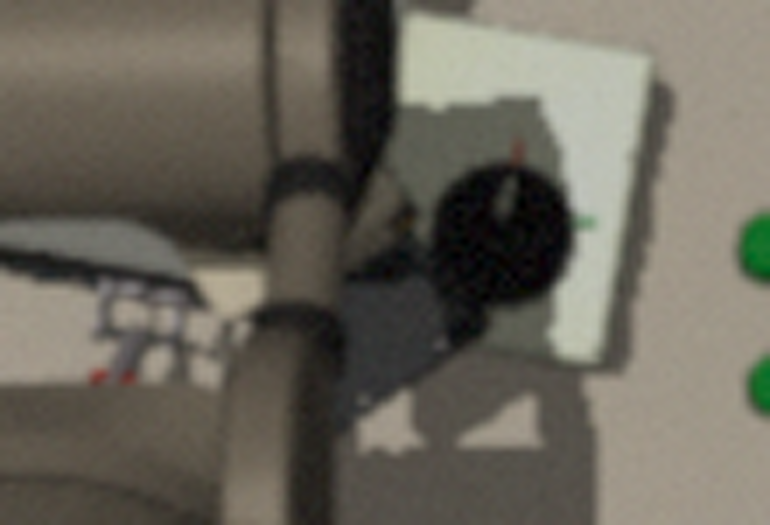

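The top view is blocked by the arm (the knob at (510,230) is clear of the gripper), so I lower by force feedback.

```bash
python3 -m pendant '[{"dx":1,"dy":0,"dz":3,"twist":0,"gripper":20},{"dx":1,"dy":0,"dz":6,"twist":0,"gripper":20},{"dx":1,"dy":0,"dz":6,"twist":0,"gripper":20},{"dx":1,"dy":0,"dz":6,"twist":0,"gripper":20}]'; python3 plan.py 515.5,98.8,125,36;  python3 -m pendant '[{"dx":0,"dy":0,"dz":2,"twist":0,"gripper":20},{"dx":0,"dy":0,"dz":4,"twist":0,"gripper":20},{"dx":0,"dy":0,"dz":4,"twist":0,"gripper":20}]';python3 -m pendant '[{"dx":0,"dy":0,"dz":1,"twist":0,"gripper":20},{"dx":0,"dy":0,"dz":2,"twist":0,"gripper":20},{"dx":0,"dy":0,"dz":2,"twist":0,"gripper":20}]'
```

```text
time_s: 12.6
tcp_pos: [515.1, 98.9, 278.4]
tcp_rot: [0.451, 0.892, 0.0, 0.0]
force: [0.1, -0.8, -1.3]
gripper_width: 25.9
grasp_force: 15.0
at [515.1  98.9 119.4] ang 36.3 t 12.6 q [ 0.04  0.48  1.7   0.    0.97 -0.59] w 25.9 F [ 0.1 -0.8 -1.3] tilt [ 1.e-04  1.e-04 -1.e+00]
515.5,98.8,125,36 dx -0.3 dy 0.2 dz -5.6 twist 0.006
time_s: 12.9
tcp_pos: [515.8, 99.1, 275.9]
tcp_rot: [0.451, 0.892, 0.001, 0.002]
force: [-0.6, 1.2, 10.1]
gripper_width: 25.8
grasp_force: 15.1
time_s: 13.2
tcp_pos: [516.1, 99.3, 275.0]
tcp_rot: [0.451, 0.892, 0.002, 0.002]
force: [-1.9, 2.4, 16.3]
gripper_width: 26.2
grasp_force: 15.3
```

```bash
cat > ft.py <<'E'
from rig import manip
import numpy as np
s=manip.sense(); print('tcp',s['tcp_pos'].round(2),'F',s['force'].round(2),'T',s['wrist_torque'].round(3),'grip',round(s['grasp_force'],1))
E
python3 ft.py; python3 -m pendant '[{"dx":0,"dy":0,"dz":-4,"twist":0,"gripper":20},{"dx":0,"dy":0,"dz":-8,"twist":0,"gripper":20},{"dx":0,"dy":0,"dz":-8,"twist":0,"gripper":20},{"dx":0,"dy":0,"dz":-8,"twist":0,"gripper":20}]' >/dev/null;python3 ft.py;python3 -m pendant '[{"dx":0,"dy":0,"dz":4,"twist":0,"gripper":20},{"dx":0,"dy":0,"dz":6,"twist":0,"gripper":20},{"dx":0,"dy":0,"dz":6,"twist":0,"gripper":20},{"dx":0,"dy":0,"dz":6,"twist":0,"gripper":20}]' >/dev/null;python3 ft.py
```

```text
tcp [516.14  99.31 275.04] F [-1.86  2.39 16.32] T [0.263 0.387 0.008] grip 15.3
tcp [515.01  98.83 280.07] F [ 0.4   0.36 -1.62] T [-0.1   -0.006 -0.002] grip 14.9
tcp [515.44  98.84 275.36] F [-2.31 -0.21 11.47] T [-0.187  0.378  0.003] grip 15.2
```

```bash
python3 -m pendant '[{"dx":0.7,"dy":0,"dz":0,"twist":0,"gripper":20},{"dx":1.4,"dy":0,"dz":0,"twist":0,"gripper":20},{"dx":1.4,"dy":0,"dz":0,"twist":0,"gripper":20},{"dx":1.4,"dy":0,"dz":0,"twist":0,"gripper":20}]' >/dev/null;python3 ft.py;python3 -m pendant '[{"dx":-0.7,"dy":0.7,"dz":0,"twist":0,"gripper":20},{"dx":-1.4,"dy":1.4,"dz":0,"twist":0,"gripper":20},{"dx":-1.4,"dy":1.4,"dz":0,"twist":0,"gripper":20},{"dx":-1.4,"dy":1.4,"dz":0,"twist":0,"gripper":20}]' >/dev/null;python3 ft.py;python3 -m pendant '[{"dx":0,"dy":-1.4,"dz":0,"twist":0,"gripper":20},{"dx":0,"dy":-2.8,"dz":0,"twist":0,"gripper":20},{"dx":0,"dy":-2.8,"dz":0,"twist":0,"gripper":20}]' >/dev/null;python3 ft.py
```

```text
tcp [514.88  99.61 275.39] F [-1.09 -2.55  8.56] T [-0.596  0.114  0.027] grip 15.2
tcp [516.04  99.37 275.21] F [-3.43 -2.21 11.57] T [-0.593  0.91   0.011] grip 15.4
tcp [514.82  98.28 275.54] F [0.25 1.61 8.66] T [ 0.305 -0.183 -0.086] grip 15.0
```

```bash
python3 -m pendant '[{"dx":-1,"dy":1.4,"dz":0,"twist":0,"gripper":20},{"dx":-1.8,"dy":1.4,"dz":0,"twist":0,"gripper":20},{"dx":-1.8,"dy":1.4,"dz":0,"twist":0,"gripper":20}]' >/dev/null;python3 ft.py;python3 -m pendant '[{"dx":0,"dy":-1,"dz":0,"twist":0,"gripper":20},{"dx":0,"dy":-2,"dz":0,"twist":0,"gripper":20},{"dx":0,"dy":-2,"dz":0,"twist":0,"gripper":20}]' >/dev/null;python3 ft.py; python3 -c "
from h import *
snap('scene','i2',(180,120,290,205),7)"
```

```text
tcp [516.14  97.84 275.41] F [-3.52  3.23 11.5 ] T [ 0.493  0.83  -0.086] grip 15.2
tcp [515.26  97.03 275.67] F [0.32 5.43 8.97] T [ 0.968 -0.049 -0.035] grip 15.0
```

View pics/i2.png

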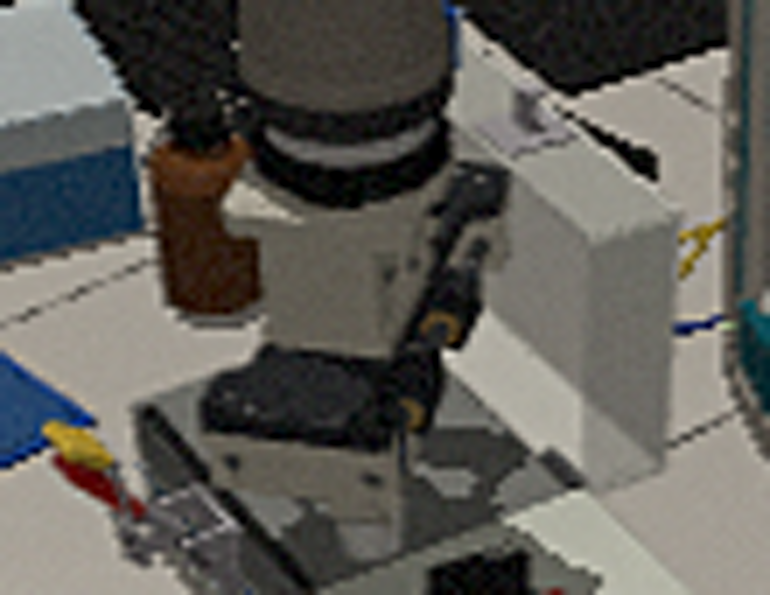

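The crop shows the vial standing on the rim at (375,530). Lateral forces only reflect a stuck foot, so I lift, re-press at nominal and average the moment to find the direction of the offset.

```bash
cat > mom.py <<'E'
# averages F,T over n readings; contact offset from tool axis, in tool axes
from h import *
import sys
A=[]
for i in range(int(sys.argv[1])):
    manip.snapshot('top'); s=manip.sense(); A.append(np.r_[s['force'],s['wrist_torque'],s['tcp_pos']])
A=np.array(A); m=A.mean(0); print(m.round(2),'sd',A.std(0)[:6].round(2))
if len(sys.argv)>2:
    b=np.fromstring(sys.argv[2],sep=','); F=m[:3]-b[:3]; T=m[3:6]-b[3:]; h=.202
    r=np.array([(-h*F[0]-T[1])/F[2],(T[0]-h*F[1])/F[2]])*1e3
    M=R.from_quat(s['tcp_rot']).as_matrix(); print('r world',r.round(1),'tool',(M[:2,:2].T@r).round(1))
else: print(','.join('%.3f'%v for v in m[:6]))
E
python3 -m pendant '[{"dx":0,"dy":0,"dz":-4,"twist":0,"gripper":20},{"dx":0.8,"dy":1.8,"dz":-8,"twist":0,"gripper":20},{"dx":0.8,"dy":1.8,"dz":-8,"twist":0,"gripper":20},{"dx":0.8,"dy":1.8,"dz":-8,"twist":0,"gripper":20}]'; B=$(python3 mom.py 8|tail -1); echo $B; echo $B>base; python3 -m pendant '[{"dx":0,"dy":0,"dz":4,"twist":0,"gripper":20},{"dx":0,"dy":0,"dz":7,"twist":0,"gripper":20},{"dx":0,"dy":0,"dz":9,"twist":0,"gripper":20},{"dx":0,"dy":0,"dz":9,"twist":0,"gripper":20}]'; python3 mom.py 10 $B
```

```text
time_s: 16.15
tcp_pos: [515.5, 97.9, 282.1]
tcp_rot: [0.452, 0.892, -0.0, -0.0]
force: [0.6, -0.3, -2.0]
gripper_width: 25.7
grasp_force: 14.9
-0.367,-0.205,-1.419,-0.022,0.003,-0.008
time_s: 16.95
tcp_pos: [515.9, 98.1, 274.9]
tcp_rot: [0.451, 0.892, 0.001, 0.001]
force: [-2.9, 1.5, 13.0]
gripper_width: 26.0
grasp_force: 15.3
[-2.9800e+00  7.4000e-01  1.2840e+01  1.0000e-02  6.2000e-01  1.0000e-02
  5.1582e+02  9.8120e+01  2.7496e+02] sd [0.58 0.52 0.44 0.02 0.03 0.03]
r world [ -6. -11.] tool [ -5.3 -11.4]
```

```bash
B=$(cat base); python3 -m pendant '[{"dx":0,"dy":0,"dz":-4,"twist":0,"gripper":20},{"dx":1,"dy":1.9,"dz":-8,"twist":0,"gripper":20},{"dx":1,"dy":1.9,"dz":-8,"twist":0,"gripper":20},{"dx":1,"dy":1.9,"dz":-8,"twist":0,"gripper":20},{"dx":1,"dy":1.9,"dz":-5,"twist":0,"gripper":20},{"dx":1,"dy":1.9,"dz":-2,"twist":0,"gripper":20},{"dx":1,"dy":1.9,"dz":0,"twist":0,"gripper":20},{"dx":1,"dy":1.9,"dz":0,"twist":0,"gripper":20}]' ; python3 mom.py 8 $B
```

```text
time_s: 18.25
tcp_pos: [516.7, 99.9, 274.5]
tcp_rot: [0.451, 0.892, 0.0, 0.001]
force: [-2.2, 0.7, 9.8]
gripper_width: 26.1
grasp_force: 15.3
[-2.3100e+00  7.0000e-02  1.0500e+01 -1.2000e-01  5.3000e-01 -2.0000e-02
  5.1669e+02  9.9900e+01  2.7451e+02] sd [0.52 0.44 0.54 0.03 0.02 0.04]
r world [-11.4 -12.9] tool [ -3.6 -16.8]
```

```bash
B=$(cat base); python3 -m pendant '[{"dx":0,"dy":0,"dz":-4,"twist":0,"gripper":20},{"dx":0.4,"dy":1.5,"dz":-8,"twist":0,"gripper":20},{"dx":0.4,"dy":1.5,"dz":-8,"twist":0,"gripper":20},{"dx":0.4,"dy":1.5,"dz":-8,"twist":0,"gripper":20},{"dx":0.4,"dy":1.5,"dz":-5,"twist":0,"gripper":20},{"dx":0.4,"dy":1.5,"dz":-2,"twist":0,"gripper":20},{"dx":0.4,"dy":1.5,"dz":0,"twist":0,"gripper":20},{"dx":0.4,"dy":1.5,"dz":0,"twist":0,"gripper":20}]' ; python3 mom.py 8 $B
```

```text
time_s: 19.45
tcp_pos: [518.0, 101.2, 273.6]
tcp_rot: [0.452, 0.892, 0.001, 0.001]
force: [2.0, 1.1, -1.6]
gripper_width: 26.2
grasp_force: 14.7
[ 3.9200e+00  1.6800e+00 -1.0000e-01  3.9000e-01 -7.0000e-01  1.0000e-02
  5.1790e+02  1.0125e+02  2.7352e+02] sd [0.51 0.14 0.47 0.08 0.11 0.03]
r world [-122.5   25.7] tool [ 93.2 -83.5]
```

```bash
B=$(cat base); python3 -m pendant '[{"dx":-0.2,"dy":0.8,"dz":0,"twist":0,"gripper":20},{"dx":-0.2,"dy":0.8,"dz":3,"twist":0,"gripper":20},{"dx":-0.2,"dy":0.8,"dz":6,"twist":0,"gripper":20},{"dx":-0.2,"dy":0.8,"dz":6,"twist":0,"gripper":20}]'; python3 mom.py 4 ; python3 -m pendant '[{"dx":0,"dy":0,"dz":3,"twist":0,"gripper":20},{"dx":0,"dy":0,"dz":6,"twist":0,"gripper":20},{"dx":0,"dy":0,"dz":6,"twist":0,"gripper":20}]'; python3 mom.py 4
```

```text
time_s: 20.25
tcp_pos: [518.2, 101.5, 267.0]
tcp_rot: [0.452, 0.892, 0.0, -0.0]
force: [4.0, 2.3, -0.6]
gripper_width: 26.3
grasp_force: 14.7
[ 3.9600e+00  2.4000e+00 -1.7600e+00  4.0000e-01 -7.8000e-01  1.0000e-02
  5.1822e+02  1.0142e+02  2.6710e+02] sd [0.27 0.27 0.22 0.02 0.04 0.02]
3.957,2.401,-1.759,0.398,-0.778,0.008
time_s: 20.75
tcp_pos: [518.2, 101.4, 261.0]
tcp_rot: [0.452, 0.892, 0.0, -0.0]
force: [3.9, 2.6, -1.1]
gripper_width: 26.1
grasp_force: 14.7
[ 3.7100e+00  2.1700e+00 -1.9500e+00  3.7000e-01 -7.7000e-01 -1.0000e-02
  5.1815e+02  1.0141e+02  2.6108e+02] sd [0.1  0.48 0.78 0.02 0.01 0.04]
3.712,2.166,-1.954,0.373,-0.765,-0.012
```

```bash
python3 -m pendant '[{"dx":0,"dy":1.2,"dz":0,"twist":0,"gripper":20},{"dx":0,"dy":1.2,"dz":2,"twist":0,"gripper":20},{"dx":0,"dy":1.2,"dz":2,"twist":0,"gripper":20}]'; python3 mom.py 4;python3 -m pendant '[{"dx":0,"dy":1.2,"dz":0,"twist":0,"gripper":20},{"dx":0,"dy":1.2,"dz":1,"twist":0,"gripper":20},{"dx":0,"dy":1.2,"dz":1,"twist":0,"gripper":20}]'; python3 mom.py 4
```

```text
time_s: 21.25
tcp_pos: [518.7, 102.0, 259.0]
tcp_rot: [0.451, 0.892, -0.001, -0.001]
force: [0.2, 0.5, -0.4]
gripper_width: 26.1
grasp_force: 14.8
[ 2.7000e-01 -1.8000e-01 -1.3800e+00 -5.0000e-02 -1.0000e-02  0.0000e+00
  5.1880e+02  1.0203e+02  2.5905e+02] sd [0.5  0.66 0.21 0.02 0.01 0.02]
0.270,-0.179,-1.377,-0.052,-0.010,0.003
time_s: 21.75
tcp_pos: [520.2, 102.8, 258.8]
tcp_rot: [0.451, 0.892, 0.0, 0.0]
force: [-1.5, -0.0, 2.9]
gripper_width: 26.0
grasp_force: 14.9
[-9.5000e-01 -1.1000e-01  4.2100e+00 -7.0000e-02  2.3000e-01  0.0000e+00
  5.2020e+02  1.0284e+02  2.5874e+02] sd [0.27 0.23 0.36 0.03 0.06 0.03]
-0.952,-0.111,4.210,-0.068,0.231,0.001
```

```bash
python3 -m pendant '[{"dx":0,"dy":-1,"dz":0,"twist":0,"gripper":20},{"dx":0,"dy":-1,"dz":0,"twist":0,"gripper":50},{"dx":0,"dy":-1,"dz":0,"twist":0,"gripper":50},{"dx":0,"dy":-1,"dz":0,"twist":0,"gripper":50},{"dx":0,"dy":-1,"dz":-30,"twist":0,"gripper":50},{"dx":0,"dy":-1,"dz":-75,"twist":0,"gripper":50},{"dx":0,"dy":-1,"dz":-105,"twist":0,"gripper":50},{"dx":0,"dy":-1,"dz":-105,"twist":0,"gripper":50}]'; python3 look.py L2 | grep -v green; python3 plan.py 463.5,-263.5,200,126 463.5,-263.5,42,126
```

```text
time_s: 22.75
tcp_pos: [520.1, 102.3, 367.6]
tcp_rot: [0.451, 0.892, 0.002, 0.004]
force: [0.9, 0.3, -0.1]
gripper_width: 46.2
grasp_force: 0.0
top blue 116 [ 661.7 -186.    46. ]
top blue 51 [ 580.  -171.2   46. ]
top blue 51 [ 462.  -264.1   46. ]
top red 52 [ 585.8 -297.2   46. ]
top red 146 [ 491.9 -431.7   46. ]
scene blue 33 [516.6  99.8 103. ]
scene blue 157 [ 639.2 -215.4   46. ]
scene blue 55 [ 582.8 -169.5   46. ]
scene blue 72 [ 464.7 -262.6   46. ]
scene red 28 [432.8 180.  103. ]
scene red 81 [ 586.1 -297.6   46. ]
at [519.1 102.2 204.4] ang 36.3 t 22.9 q [ 0.05  0.39  1.58 -0.    1.18 -0.58] w 45.9 F [ 0.3 -0.3 -0.3] tilt [ 6.e-04 -0.e+00 -1.e+00]
463.5,-263.5,200,126 dx -261.7 dy -261.4 dz 4.4 twist -1.565
463.5,-263.5,42,126 dx 0.0 dy 0.0 dz 158.0 twist 0.000
```

```bash
python3 -m pendant '[{"dx":-33,"dy":-33,"dz":1,"twist":-0.14,"gripper":50},{"dx":-66,"dy":-66,"dz":1,"twist":-0.28,"gripper":50},{"dx":-99,"dy":-99,"dz":2,"twist":-0.42,"gripper":50},{"dx":-132,"dy":-132,"dz":2,"twist":-0.56,"gripper":50},{"dx":-165,"dy":-165,"dz":3,"twist":-0.7,"gripper":50},{"dx":-198,"dy":-198,"dz":3,"twist":-0.84,"gripper":50},{"dx":-231,"dy":-231,"dz":4,"twist":-0.98,"gripper":50},{"dx":-261.7,"dy":-261.4,"dz":4,"twist":-1.1,"gripper":50}]' 3;python3 -m pendant '[{"dx":0,"dy":0,"dz":0,"twist":-0.14,"gripper":50},{"dx":0,"dy":0,"dz":0,"twist":-0.28,"gripper":50},{"dx":0,"dy":0,"dz":0,"twist":-0.42,"gripper":50},{"dx":0,"dy":0,"dz":0,"twist":-0.465,"gripper":50},{"dx":0,"dy":0,"dz":0,"twist":-0.465,"gripper":50},{"dx":0,"dy":0,"dz":0,"twist":-0.465,"gripper":50}]'; python3 plan.py 463,-263.5,42,126
```

```text
time_s: 23.65
tcp_pos: [464.9, -252.2, 357.4]
tcp_rot: [-0.07, 0.998, 0.001, -0.001]
force: [1.2, 0.3, -0.1]
gripper_width: 46.2
grasp_force: 0.0
time_s: 24.25
tcp_pos: [465.7, -250.6, 358.1]
tcp_rot: [-0.294, 0.956, 0.001, -0.001]
force: [-0.2, 0.2, -0.5]
gripper_width: 45.8
grasp_force: 0.0
at [ 465.7 -250.6  199.1] ang 124.2 t 24.2 q [-0.64  0.39  1.58  0.    1.17 -2.81] w 45.8 F [-0.2  0.2 -0.5] tilt [-0.002   0.0016 -1.    ]
463,-263.5,42,126 dx 9.4 dy -9.2 dz 157.1 twist -0.031
```

```bash
python3 -m pendant '[{"dx":9.5,"dy":-9.2,"dz":20,"twist":-0.03,"gripper":50},{"dx":9.5,"dy":-9.2,"dz":60,"twist":-0.03,"gripper":50},{"dx":9.5,"dy":-9.2,"dz":100,"twist":-0.03,"gripper":50},{"dx":9.5,"dy":-9.2,"dz":135,"twist":-0.03,"gripper":50},{"dx":9.5,"dy":-9.2,"dz":152,"twist":-0.03,"gripper":50},{"dx":9.5,"dy":-9.2,"dz":156.5,"twist":-0.03,"gripper":50},{"dx":9.5,"dy":-9.2,"dz":156.5,"twist":-0.03,"gripper":50}]' 3; python3 -m pendant '[{"dx":0,"dy":0,"dz":0,"twist":0,"gripper":20},{"dx":0,"dy":0,"dz":0,"twist":0,"gripper":20},{"dx":0,"dy":0,"dz":0,"twist":0,"gripper":20},{"dx":0,"dy":0,"dz":0,"twist":0,"gripper":20},{"dx":0,"dy":0,"dz":0,"twist":0,"gripper":50},{"dx":0,"dy":0,"dz":0,"twist":0,"gripper":50},{"dx":0,"dy":0,"dz":0,"twist":0,"gripper":50}]' 3; python3 plan.py; python3 -m pendant '[{"dx":0,"dy":0,"dz":0,"twist":0.14,"gripper":50},{"dx":0,"dy":0,"dz":0,"twist":0.28,"gripper":50},{"dx":0,"dy":0,"dz":0,"twist":0.42,"gripper":50},{"dx":0,"dy":0,"dz":0,"twist":0.56,"gripper":50},{"dx":0,"dy":0,"dz":0,"twist":0.7,"gripper":50},{"dx":0,"dy":0,"dz":0,"twist":0.785,"gripper":50},{"dx":0,"dy":0,"dz":0,"twist":0.785,"gripper":50}]' >/dev/null;python3 -m pendant '[{"dx":0,"dy":0,"dz":0,"twist":0.14,"gripper":50},{"dx":0,"dy":0,"dz":0,"twist":0.28,"gripper":50},{"dx":0,"dy":0,"dz":0,"twist":0.42,"gripper":50},{"dx":0,"dy":0,"dz":0,"twist":0.56,"gripper":50},{"dx":0,"dy":0,"dz":0,"twist":0.7,"gripper":50},{"dx":0,"dy":0,"dz":0,"twist":0.785,"gripper":50},{"dx":0,"dy":0,"dz":0,"twist":0.785,"gripper":50}]' >/dev/null; python3 plan.py;python3 -m pendant '[{"dx":0,"dy":0,"dz":0,"twist":0,"gripper":20},{"dx":0,"dy":0,"dz":0,"twist":0,"gripper":20},{"dx":0,"dy":0,"dz":0,"twist":0,"gripper":20},{"dx":0,"dy":0,"dz":0,"twist":0,"gripper":20}]' 15;  python3 plan.py 463,-263.5,200,36 525.2,139.8,200,36
```

```text
time_s: 24.95
tcp_pos: [463.1, -263.6, 202.4]
tcp_rot: [-0.309, 0.951, 0.001, -0.0]
force: [0.9, -0.2, 1.1]
gripper_width: 45.7
grasp_force: 0.0
time_s: 25.65
tcp_pos: [463.2, -263.7, 202.9]
tcp_rot: [-0.309, 0.951, 0.0, 0.0]
force: [-0.5, 0.7, 0.1]
gripper_width: 44.0
grasp_force: 0.0
at [ 463.2 -263.7   43.9] ang 126.0 t 25.6 q [-0.66  0.6   1.74  0.    0.8  -2.86] w 44.0 F [-0.5  0.7  0.1] tilt [ 0.e+00  1.e-04 -1.e+00]
at [ 463.2 -263.7   43.8] ang 36.2 t 27.1 q [-0.66  0.6   1.74  0.    0.8  -1.29] w 46.0 F [0.2 0.4 1.3] tilt [-0.e+00  1.e-04 -1.e+00]
time_s: 27.45
tcp_pos: [463.2, -263.7, 202.9]
tcp_rot: [0.453, 0.892, 0.0, 0.0]
force: [0.0, -0.2, 0.6]
gripper_width: 26.4
grasp_force: 15.0
at [ 463.2 -263.7   43.9] ang 36.1 t 27.4 q [-0.66  0.6   1.74  0.    0.8  -1.29] w 26.4 F [ 0.  -0.2  0.6] tilt [ 0.e+00  1.e-04 -1.e+00]
463,-263.5,200,36 dx 0.3 dy -0.0 dz -156.1 twist 0.002
525.2,139.8,200,36 dx 289.7 dy 287.4 dz 0.0 twist -0.000
```

```bash
python3 -m pendant '[{"dx":0,"dy":0,"dz":-15,"twist":0,"gripper":20},{"dx":0,"dy":0,"dz":-55,"twist":0,"gripper":20},{"dx":0,"dy":0,"dz":-100,"twist":0,"gripper":20},{"dx":0,"dy":0,"dz":-145,"twist":0,"gripper":20},{"dx":0,"dy":0,"dz":-158,"twist":0,"gripper":20}]' >/dev/null; python3 -m pendant '[{"dx":33,"dy":33,"dz":0,"twist":0,"gripper":20},{"dx":66,"dy":66,"dz":0,"twist":0,"gripper":20},{"dx":99,"dy":99,"dz":0,"twist":0,"gripper":20},{"dx":132,"dy":132,"dz":0,"twist":0,"gripper":20},{"dx":165,"dy":165,"dz":0,"twist":0,"gripper":20},{"dx":198,"dy":198,"dz":0,"twist":0,"gripper":20},{"dx":231,"dy":231,"dz":0,"twist":0,"gripper":20},{"dx":264,"dy":264,"dz":0,"twist":0,"gripper":20}]' >/dev/null;python3 -m pendant '[{"dx":13,"dy":13,"dz":0,"twist":0,"gripper":20},{"dx":26,"dy":23.5,"dz":0,"twist":0,"gripper":20},{"dx":26,"dy":23.5,"dz":0,"twist":0,"gripper":20},{"dx":26,"dy":23.5,"dz":0,"twist":0,"gripper":20}]'; python3 plan.py 525.2,139.8,123,36
```

```text
time_s: 29.15
tcp_pos: [524.5, 140.0, 360.7]
tcp_rot: [0.453, 0.892, -0.0, -0.0]
force: [-1.0, -0.3, -0.1]
gripper_width: 25.9
grasp_force: 15.0
at [524.5 140.  201.7] ang 36.2 t 29.1 q [ 0.12  0.41  1.54 -0.    1.19 -0.51] w 25.9 F [-1.  -0.3 -0.1] tilt [-6.e-04 -3.e-04 -1.e+00]
525.2,139.8,123,36 dx -0.6 dy 0.5 dz 78.7 twist 0.003
```

```bash
python3 -m pendant '[{"dx":-0.6,"dy":0.5,"dz":40,"twist":0,"gripper":20},{"dx":-0.6,"dy":0.5,"dz":72,"twist":0,"gripper":20},{"dx":-0.6,"dy":0.5,"dz":78,"twist":0,"gripper":20},{"dx":-0.6,"dy":0.5,"dz":78,"twist":0,"gripper":20},{"dx":-0.6,"dy":0.5,"dz":78,"twist":0,"gripper":20}]' >/dev/null; python3 mom.py 4;python3 -m pendant '[{"dx":0,"dy":0,"dz":3,"twist":0,"gripper":20},{"dx":0,"dy":0,"dz":6,"twist":0,"gripper":20},{"dx":0,"dy":0,"dz":8,"twist":0,"gripper":20},{"dx":0,"dy":0,"dz":8,"twist":0,"gripper":20}]'; python3 mom.py 6 $(cat base)
```

```text
[-1.1600e+00  2.0000e-01 -7.2000e-01 -6.0000e-02  1.1000e-01  1.0000e-02
  5.2562e+02  1.3960e+02  2.8406e+02] sd [0.44 0.47 0.38 0.04 0.03 0.02]
-1.165,0.203,-0.725,-0.064,0.106,0.007
time_s: 30.25
tcp_pos: [525.4, 140.2, 276.0]
tcp_rot: [0.453, 0.891, 0.001, 0.0]
force: [-3.8, 2.3, 9.5]
gripper_width: 25.8
grasp_force: 15.0
[-3.4400e+00  1.3900e+00  9.0700e+00  1.8000e-01  6.3000e-01 -2.0000e-02
  5.2539e+02  1.4021e+02  2.7608e+02] sd [0.38 0.35 0.38 0.03 0.05 0.04]
r world [ -0.8 -11.5] tool [-8.8 -7.4]
```

```bash
python3 -m pendant '[{"dx":0,"dy":0,"dz":-4,"twist":0,"gripper":20},{"dx":1,"dy":0.9,"dz":-7,"twist":0,"gripper":20},{"dx":1,"dy":0.9,"dz":-7,"twist":0,"gripper":20},{"dx":1,"dy":0.9,"dz":-4,"twist":0,"gripper":20},{"dx":1,"dy":0.9,"dz":-1,"twist":0,"gripper":20},{"dx":1,"dy":0.9,"dz":0,"twist":0,"gripper":20},{"dx":1,"dy":0.9,"dz":0,"twist":0,"gripper":20}]'; python3 mom.py 6 $(cat base)
```

```text
time_s: 31.25
tcp_pos: [525.4, 141.1, 274.4]
tcp_rot: [0.453, 0.891, -0.0, -0.0]
force: [-0.2, 0.2, -1.3]
gripper_width: 25.8
grasp_force: 15.0
[-8.6000e-01 -5.0000e-02 -1.5800e+00 -7.0000e-02  2.1000e-01 -2.0000e-02
  5.2545e+02  1.4111e+02  2.7468e+02] sd [0.38 0.36 0.58 0.03 0.04 0.03]
r world [680.3 519.8] tool [ 19.3 855.9]
```

```bash
python3 -m pendant '[{"dx":0,"dy":0,"dz":4,"twist":0,"gripper":20},{"dx":0,"dy":0,"dz":8,"twist":0,"gripper":20},{"dx":0,"dy":0,"dz":12,"twist":0,"gripper":20},{"dx":0,"dy":0,"dz":15.5,"twist":0,"gripper":20},{"dx":0,"dy":0,"dz":15.5,"twist":0,"gripper":20},{"dx":0,"dy":0,"dz":15.5,"twist":0,"gripper":20}]'; python3 mom.py 4
```

```text
time_s: 32.15
tcp_pos: [525.3, 140.9, 259.4]
tcp_rot: [0.453, 0.891, -0.0, -0.0]
force: [-4.4, -2.1, 4.7]
gripper_width: 25.7
grasp_force: 15.0
[-4.2200e+00 -2.1600e+00  4.0500e+00 -4.5000e-01  9.2000e-01 -3.0000e-02
  5.2527e+02  1.4094e+02  2.5935e+02] sd [0.09 0.1  0.4  0.02 0.02 0.03]
-4.222,-2.157,4.054,-0.449,0.916,-0.031
```

```bash
python3 -m pendant '[{"dx":0,"dy":-0.8,"dz":0,"twist":0,"gripper":20},{"dx":0,"dy":-0.8,"dz":0,"twist":0,"gripper":50},{"dx":0,"dy":-0.8,"dz":0,"twist":0,"gripper":50},{"dx":0,"dy":-0.8,"dz":0,"twist":0,"gripper":50},{"dx":0,"dy":-0.8,"dz":-30,"twist":0,"gripper":50},{"dx":0,"dy":-0.8,"dz":-75,"twist":0,"gripper":50},{"dx":0,"dy":-0.8,"dz":-105,"twist":0,"gripper":50},{"dx":0,"dy":-0.8,"dz":-105,"twist":0,"gripper":50}]' 3; python3 look.py L3 | grep -v green; python3 plan.py 581.5,-170.3,200,36 581.5,-170.3,42,36
```

```text
time_s: 33.15
tcp_pos: [525.9, 140.9, 369.1]
tcp_rot: [0.453, 0.891, 0.003, 0.004]
force: [0.3, 0.0, -0.0]
gripper_width: 45.9
grasp_force: 0.0
top blue 116 [ 661.8 -185.9   46. ]
top blue 51 [ 580.  -171.2   46. ]
top red 53 [ 585.6 -297.2   46. ]
top red 147 [ 491.9 -432.    46. ]
scene blue 70 [522.5 122.3 103. ]
scene blue 161 [ 638.8 -215.6   46. ]
scene blue 56 [ 582.6 -169.7   46. ]
scene red 27 [432.7 180.3 103. ]
scene red 78 [ 586.8 -297.7   46. ]
at [524.9 140.7 205.8] ang 36.1 t 33.2 q [ 0.12  0.41  1.54  0.    1.19 -0.51] w 45.9 F [-1.1 -0.4 -0.6] tilt [ 1.6e-03  3.0e-04 -1.0e+00]
581.5,-170.3,200,36 dx -284.6 dy -137.5 dz 5.8 twist 0.002
581.5,-170.3,42,36 dx 0.0 dy 0.0 dz 158.0 twist -0.000
```

```bash
python3 -m pendant '[{"dx":-42,"dy":-20,"dz":0,"twist":0,"gripper":50},{"dx":-84,"dy":-40,"dz":0,"twist":0,"gripper":50},{"dx":-126,"dy":-60,"dz":0,"twist":0,"gripper":50},{"dx":-168,"dy":-80,"dz":0,"twist":0,"gripper":50},{"dx":-210,"dy":-101,"dz":2,"twist":0,"gripper":50},{"dx":-250,"dy":-121,"dz":4,"twist":0,"gripper":50},{"dx":-284.5,"dy":-137.5,"dz":6,"twist":0,"gripper":50},{"dx":-284.5,"dy":-137.5,"dz":6,"twist":0,"gripper":50}]'; python3 -m pendant '[{"dx":0,"dy":0,"dz":0,"twist":0,"gripper":50},{"dx":0,"dy":0,"dz":0,"twist":0,"gripper":50}]' > /dev/null;  python3 plan.py 581.5,-170.3,42,36
```

```text
time_s: 34.05
tcp_pos: [581.3, -174.8, 355.6]
tcp_rot: [0.456, 0.89, -0.001, -0.001]
force: [0.5, 0.1, 0.4]
gripper_width: 46.0
grasp_force: 0.0
at [ 581.2 -169.3  198.3] ang 36.1 t 34.2 q [-0.41  0.53  1.36  0.    1.26 -1.04] w 46.0 F [-1.   0.2 -0.5] tilt [-0.0019  0.0013 -1.    ]
581.5,-170.3,42,36 dx -1.0 dy -0.4 dz 156.3 twist 0.002
```

```bash
python3 -m pendant '[{"dx":-1,"dy":-0.4,"dz":40,"twist":0,"gripper":50},{"dx":-1,"dy":-0.4,"dz":85,"twist":0,"gripper":50},{"dx":-1,"dy":-0.4,"dz":130,"twist":0,"gripper":50},{"dx":-1,"dy":-0.4,"dz":150,"twist":0,"gripper":50},{"dx":-1,"dy":-0.4,"dz":156,"twist":0,"gripper":50},{"dx":-1,"dy":-0.4,"dz":156,"twist":0,"gripper":50},{"dx":-1,"dy":-0.4,"dz":156,"twist":0,"gripper":50}]' 3; python3 -m pendant '[{"dx":0,"dy":0,"dz":0,"twist":0,"gripper":20},{"dx":0,"dy":0,"dz":0,"twist":0,"gripper":20},{"dx":0,"dy":0,"dz":0,"twist":0,"gripper":20},{"dx":0,"dy":0,"dz":0,"twist":0,"gripper":20},{"dx":0,"dy":0,"dz":0,"twist":0,"gripper":50},{"dx":0,"dy":0,"dz":0,"twist":0,"gripper":50},{"dx":0,"dy":0,"dz":0,"twist":0,"gripper":50}]' 3; python3 plan.py; python3 -m pendant '[{"dx":0,"dy":0,"dz":0,"twist":-0.14,"gripper":50},{"dx":0,"dy":0,"dz":0,"twist":-0.28,"gripper":50},{"dx":0,"dy":0,"dz":0,"twist":-0.42,"gripper":50},{"dx":0,"dy":0,"dz":0,"twist":-0.56,"gripper":50},{"dx":0,"dy":0,"dz":0,"twist":-0.7,"gripper":50},{"dx":0,"dy":0,"dz":0,"twist":-0.785,"gripper":50},{"dx":0,"dy":0,"dz":0,"twist":-0.785,"gripper":50}]' >/dev/null;python3 -m pendant '[{"dx":0,"dy":0,"dz":0,"twist":-0.14,"gripper":50},{"dx":0,"dy":0,"dz":0,"twist":-0.28,"gripper":50},{"dx":0,"dy":0,"dz":0,"twist":-0.42,"gripper":50},{"dx":0,"dy":0,"dz":0,"twist":-0.56,"gripper":50},{"dx":0,"dy":0,"dz":0,"twist":-0.7,"gripper":50},{"dx":0,"dy":0,"dz":0,"twist":-0.785,"gripper":50},{"dx":0,"dy":0,"dz":0,"twist":-0.785,"gripper":50}]' >/dev/null; python3 plan.py;python3 -m pendant '[{"dx":0,"dy":0,"dz":0,"twist":0,"gripper":20},{"dx":0,"dy":0,"dz":0,"twist":0,"gripper":20},{"dx":0,"dy":0,"dz":0,"twist":0,"gripper":20},{"dx":0,"dy":0,"dz":0,"twist":0,"gripper":20}]' 15;  python3 plan.py 581.5,-170.3,200,126 529,176.8,200,126
```

```text
time_s: 34.95
tcp_pos: [582.3, -170.8, 204.0]
tcp_rot: [0.453, 0.892, 0.0, 0.001]
force: [-0.3, 0.1, -0.3]
gripper_width: 46.0
grasp_force: 0.0
time_s: 35.65
tcp_pos: [581.6, -171.2, 202.2]
tcp_rot: [0.453, 0.891, 0.0, -0.0]
force: [0.1, -0.4, 0.3]
gripper_width: 43.7
grasp_force: 0.0
at [ 581.6 -171.2   43.2] ang 36.1 t 35.6 q [-0.41  0.7   1.52  0.    0.92 -1.04] w 43.7 F [ 0.1 -0.4  0.3] tilt [-2.e-04  3.e-04 -1.e+00]
at [ 581.7 -171.2   43.3] ang 126.0 t 37.0 q [-0.41  0.7   1.52  0.    0.92 -2.61] w 45.7 F [-0.4  0.1 -0.8] tilt [-0.e+00  2.e-04 -1.e+00]
time_s: 37.45
tcp_pos: [581.7, -171.2, 202.4]
tcp_rot: [-0.309, 0.951, 0.0, 0.0]
force: [-0.1, 0.0, 0.9]
gripper_width: 26.1
grasp_force: 14.9
at [ 581.7 -171.2   43.4] ang 126.0 t 37.5 q [-0.41  0.7   1.52  0.    0.92 -2.61] w 26.1 F [-0.1  0.   0.9] tilt [-0.e+00  1.e-04 -1.e+00]
581.5,-170.3,200,126 dx -0.4 dy 0.8 dz -156.6 twist -0.000
529,176.8,200,126 dx -161.5 dy 311.7 dz 0.0 twist -0.000
```

```bash
python3 -m pendant '[{"dx":0,"dy":0,"dz":-15,"twist":0,"gripper":20},{"dx":0,"dy":0,"dz":-55,"twist":0,"gripper":20},{"dx":0,"dy":0,"dz":-100,"twist":0,"gripper":20},{"dx":0,"dy":0,"dz":-145,"twist":0,"gripper":20},{"dx":0,"dy":0,"dz":-160,"twist":0,"gripper":20}]' >/dev/null; python3 -m pendant '[{"dx":-21,"dy":40,"dz":0,"twist":0,"gripper":20},{"dx":-42,"dy":80,"dz":0,"twist":0,"gripper":20},{"dx":-63,"dy":120,"dz":0,"twist":0,"gripper":20},{"dx":-84,"dy":160,"dz":0,"twist":0,"gripper":20},{"dx":-105,"dy":200,"dz":0,"twist":0,"gripper":20},{"dx":-126,"dy":240,"dz":0,"twist":0,"gripper":20},{"dx":-147,"dy":280,"dz":0,"twist":0,"gripper":20},{"dx":-162,"dy":312.5,"dz":0,"twist":0,"gripper":20}]' >/dev/null;python3 -m pendant '[{"dx":0,"dy":0,"dz":0,"twist":0,"gripper":20},{"dx":0,"dy":0,"dz":0,"twist":0,"gripper":20},{"dx":0,"dy":0,"dz":0,"twist":0,"gripper":20}]'; python3 plan.py 529,176.8,123,126
```

```text
time_s: 39.05
tcp_pos: [529.0, 175.9, 362.3]
tcp_rot: [-0.309, 0.951, -0.0, -0.0]
force: [-1.4, 0.3, -1.8]
gripper_width: 25.8
grasp_force: 14.9
at [529.  175.9 203.3] ang 126.0 t 39.0 q [ 0.18  0.44  1.5  -0.    1.21 -2.02] w 25.8 F [-1.4  0.3 -1.8] tilt [-1.e-04 -4.e-04 -1.e+00]
529,176.8,123,126 dx -0.6 dy 0.8 dz 80.3 twist -0.000
```

```bash
python3 -m pendant '[{"dx":-0.5,"dy":0.8,"dz":40,"twist":0,"gripper":20},{"dx":-0.5,"dy":0.8,"dz":74,"twist":0,"gripper":20},{"dx":-0.5,"dy":0.8,"dz":80,"twist":0,"gripper":20},{"dx":-0.5,"dy":0.8,"dz":80,"twist":0,"gripper":20},{"dx":-0.5,"dy":0.8,"dz":80,"twist":0,"gripper":20}]' >/dev/null; python3 mom.py 4;python3 -m pendant '[{"dx":0,"dy":0,"dz":3,"twist":0,"gripper":20},{"dx":0,"dy":0,"dz":6,"twist":0,"gripper":20},{"dx":0,"dy":0,"dz":8,"twist":0,"gripper":20},{"dx":0,"dy":0,"dz":8,"twist":0,"gripper":20}]'; python3 mom.py 6 $(cat base)
```

```text
[-2.7000e-01 -1.5000e-01 -9.5000e-01  8.0000e-02  4.0000e-02  1.0000e-02
  5.2931e+02  1.7753e+02  2.8415e+02] sd [0.34 0.48 0.61 0.03 0.03 0.04]
-0.268,-0.150,-0.948,0.082,0.039,0.010
time_s: 40.15
tcp_pos: [528.6, 177.7, 274.0]
tcp_rot: [-0.309, 0.951, 0.0, -0.0]
force: [0.2, 1.0, -1.2]
gripper_width: 26.0
grasp_force: 14.9
[-3.0000e-02 -4.0000e-02 -1.3300e+00  9.0000e-02  2.0000e-02 -0.0000e+00
  5.2871e+02  1.7770e+02  2.7438e+02] sd [0.29 0.31 0.42 0.02 0.03 0.02]
r world [-1044.9   947.8] tool [ 287.  1381.2]
```

```bash
python3 -m pendant '[{"dx":0,"dy":0,"dz":4,"twist":0,"gripper":20},{"dx":0,"dy":0,"dz":8,"twist":0,"gripper":20},{"dx":0,"dy":0,"dz":12,"twist":0,"gripper":20},{"dx":0,"dy":0,"dz":15.5,"twist":0,"gripper":20},{"dx":0,"dy":0,"dz":15.5,"twist":0,"gripper":20},{"dx":0,"dy":0,"dz":15.5,"twist":0,"gripper":20}]'; python3 mom.py 4
```

```text
time_s: 41.05
tcp_pos: [528.7, 177.8, 258.9]
tcp_rot: [-0.309, 0.951, 0.0, 0.0]
force: [-0.9, 0.8, 0.7]
gripper_width: 25.8
grasp_force: 15.0
[-3.2000e-01  4.7000e-01  3.0000e-01  2.2000e-01  1.3000e-01 -1.0000e-02
  5.2870e+02  1.7773e+02  2.5888e+02] sd [0.75 0.71 0.25 0.05 0.03 0.02]
-0.320,0.473,0.299,0.216,0.131,-0.012
```

```bash
python3 -m pendant '[{"dx":0,"dy":0,"dz":0,"twist":0,"gripper":50},{"dx":0,"dy":0,"dz":0,"twist":0,"gripper":50},{"dx":0,"dy":0,"dz":0,"twist":0,"gripper":50},{"dx":0,"dy":0,"dz":-30,"twist":0,"gripper":50},{"dx":0,"dy":0,"dz":-75,"twist":0,"gripper":50},{"dx":0,"dy":0,"dz":-105,"twist":0,"gripper":50},{"dx":0,"dy":0,"dz":-105,"twist":0,"gripper":50}]' 3; python3 look.py L4 | grep -v green; python3 plan.py 586,-297.4,200,126
```

```text
time_s: 41.95
tcp_pos: [529.5, 177.8, 368.7]
tcp_rot: [-0.309, 0.951, -0.001, 0.005]
force: [0.3, -1.0, 0.8]
gripper_width: 45.9
grasp_force: 0.0
top blue 117 [ 662.  -186.1   46. ]
top blue 33 [526.6 175.7 103. ]
top blue 39 [524.6 139.1 103. ]
top blue 26 [517.  101.8 103. ]
top red 52 [ 585.8 -297.2   46. ]
top red 146 [ 491.9 -431.7   46. ]
scene blue 61 [521.3 120.9 103. ]
scene blue 156 [ 639.4 -215.1   46. ]
scene red 26 [432.4 180.5 103. ]
scene red 77 [ 586.  -297.7   46. ]
at [528.6 177.6 205.3] ang 126.0 t 42.0 q [ 0.19  0.44  1.5   0.    1.21 -2.01] w 45.8 F [ 0.2  0.5 -0.4] tilt [ 1.2e-03  3.0e-04 -1.0e+00]
586,-297.4,200,126 dx 233.1 dy -417.9 dz 5.3 twist 0.001
```

```bash
python3 -m pendant '[{"dx":23,"dy":-41,"dz":0,"twist":0.14,"gripper":50},{"dx":46,"dy":-82,"dz":0,"twist":0.28,"gripper":50},{"dx":69,"dy":-123,"dz":0,"twist":0.42,"gripper":50},{"dx":92,"dy":-164,"dz":0,"twist":0.56,"gripper":50},{"dx":115,"dy":-205,"dz":0,"twist":0.7,"gripper":50},{"dx":138,"dy":-246,"dz":0,"twist":0.84,"gripper":50},{"dx":161,"dy":-287,"dz":0,"twist":0.98,"gripper":50},{"dx":184,"dy":-328,"dz":0,"twist":1.1,"gripper":50}]' >/dev/null;python3 -m pendant '[{"dx":0,"dy":0,"dz":0,"twist":0,"gripper":50},{"dx":0,"dy":0,"dz":0,"twist":0,"gripper":50}]' >/dev/null;python3 plan.py 586,-297.4,200,36
```

```text
at [ 572.5 -196.8  202.7] ang 62.9 t 43.0 q [-0.46  0.52  1.35  0.    1.27 -1.56] w 46.2 F [-0.3  1.3  0.1] tilt [-0.0033  0.002  -1.    ]
586,-297.4,200,36 dx -57.8 dy -83.4 dz 2.7 twist 0.470
```

```bash
python3 -m pendant '[{"dx":-25,"dy":-36,"dz":2,"twist":0.14,"gripper":50},{"dx":-50,"dy":-72,"dz":2,"twist":0.28,"gripper":50},{"dx":-58,"dy":-83.5,"dz":2,"twist":0.42,"gripper":50},{"dx":-58,"dy":-83.5,"dz":2,"twist":0.47,"gripper":50},{"dx":-58,"dy":-83.5,"dz":2,"twist":0.47,"gripper":50},{"dx":-58,"dy":-83.5,"dz":2,"twist":0.47,"gripper":50},{"dx":-58,"dy":-83.5,"dz":2,"twist":0.47,"gripper":50}]' 3;python3 plan.py 586,-297.4,42,36
```

```text
time_s: 43.75
tcp_pos: [587.0, -295.3, 361.8]
tcp_rot: [0.452, 0.892, 0.0, -0.0]
force: [-0.3, -0.8, 0.9]
gripper_width: 45.8
grasp_force: 0.0
at [ 587.  -295.3  202.8] ang 36.3 t 43.8 q [-0.58  0.62  1.18  0.    1.34 -1.22] w 45.8 F [-0.3 -0.8  0.9] tilt [-4.e-04  5.e-04 -1.e+00]
586,-297.4,42,36 dx -1.2 dy -2.0 dz 160.8 twist 0.005
```

```bash
python3 -m pendant '[{"dx":-1.2,"dy":-2,"dz":40,"twist":0,"gripper":45},{"dx":-1.2,"dy":-2,"dz":85,"twist":0,"gripper":45},{"dx":-1.2,"dy":-2,"dz":130,"twist":0,"gripper":45},{"dx":-1.2,"dy":-2,"dz":154,"twist":0,"gripper":45},{"dx":-1.2,"dy":-2,"dz":160.5,"twist":0,"gripper":45},{"dx":-1.2,"dy":-2,"dz":160.5,"twist":0,"gripper":45},{"dx":-1.2,"dy":-2,"dz":160.5,"twist":0,"gripper":45}]' 3; python3 -m pendant '[{"dx":0,"dy":0,"dz":0,"twist":0,"gripper":20},{"dx":0,"dy":0,"dz":0,"twist":0,"gripper":20},{"dx":0,"dy":0,"dz":0,"twist":0,"gripper":20},{"dx":0,"dy":0,"dz":0,"twist":0,"gripper":20},{"dx":0,"dy":0,"dz":0,"twist":0,"gripper":45},{"dx":0,"dy":0,"dz":0,"twist":0,"gripper":45},{"dx":0,"dy":0,"dz":0,"twist":0,"gripper":45}]' 3; python3 plan.py; python3 -m pendant '[{"dx":0,"dy":0,"dz":0,"twist":-0.14,"gripper":45},{"dx":0,"dy":0,"dz":0,"twist":-0.28,"gripper":45},{"dx":0,"dy":0,"dz":0,"twist":-0.42,"gripper":45},{"dx":0,"dy":0,"dz":0,"twist":-0.56,"gripper":45},{"dx":0,"dy":0,"dz":0,"twist":-0.7,"gripper":45},{"dx":0,"dy":0,"dz":0,"twist":-0.785,"gripper":45},{"dx":0,"dy":0,"dz":0,"twist":-0.785,"gripper":45}]' >/dev/null;python3 -m pendant '[{"dx":0,"dy":0,"dz":0,"twist":-0.14,"gripper":50},{"dx":0,"dy":0,"dz":0,"twist":-0.28,"gripper":50},{"dx":0,"dy":0,"dz":0,"twist":-0.42,"gripper":50},{"dx":0,"dy":0,"dz":0,"twist":-0.56,"gripper":50},{"dx":0,"dy":0,"dz":0,"twist":-0.7,"gripper":50},{"dx":0,"dy":0,"dz":0,"twist":-0.785,"gripper":50},{"dx":0,"dy":0,"dz":0,"twist":-0.785,"gripper":50}]' >/dev/null; python3 plan.py;python3 -m pendant '[{"dx":0,"dy":0,"dz":0,"twist":0,"gripper":20},{"dx":0,"dy":0,"dz":0,"twist":0,"gripper":20},{"dx":0,"dy":0,"dz":0,"twist":0,"gripper":20},{"dx":0,"dy":0,"dz":0,"twist":0,"gripper":20}]' 15;  python3 plan.py 586,-297.4,203,126 534,215,203,126
```

```text
time_s: 44.45
tcp_pos: [586.6, -298.8, 203.4]
tcp_rot: [0.453, 0.892, -0.0, 0.002]
force: [-0.1, 0.8, -0.2]
gripper_width: 41.1
grasp_force: 0.0
time_s: 45.15
tcp_pos: [585.6, -298.7, 201.0]
tcp_rot: [0.453, 0.891, -0.0, -0.001]
force: [0.0, -0.7, -0.0]
gripper_width: 40.7
grasp_force: 0.0
at [ 585.6 -298.7   42. ] ang 36.1 t 45.1 q [-0.59  0.78  1.35 -0.    1.01 -1.22] w 40.7 F [ 0.  -0.7 -0. ] tilt [-9.e-04  4.e-04 -1.e+00]
at [ 585.7 -298.7   42.2] ang 126.0 t 46.5 q [-0.59  0.78  1.35  0.    1.01 -2.79] w 45.7 F [ 0.9 -1.  -0.1] tilt [-4.e-04  3.e-04 -1.e+00]
time_s: 46.95
tcp_pos: [585.8, -298.6, 201.4]
tcp_rot: [-0.309, 0.951, 0.0, -0.0]
force: [-0.7, 0.7, 0.1]
gripper_width: 25.4
grasp_force: 14.9
at [ 585.8 -298.6   42.4] ang 126.0 t 47.0 q [-0.59  0.78  1.35  0.    1.01 -2.79] w 25.4 F [-0.7  0.7  0.1] tilt [-2.e-04  2.e-04 -1.e+00]
586,-297.4,203,126 dx -0.9 dy 0.9 dz -160.6 twist -0.000
534,215,203,126 dx -259.1 dy 445.1 dz 0.0 twist -0.000
```

```bash
python3 -m pendant '[{"dx":0,"dy":0,"dz":-15,"twist":0,"gripper":20},{"dx":0,"dy":0,"dz":-55,"twist":0,"gripper":20},{"dx":0,"dy":0,"dz":-100,"twist":0,"gripper":20},{"dx":0,"dy":0,"dz":-145,"twist":0,"gripper":20},{"dx":0,"dy":0,"dz":-163,"twist":0,"gripper":20}]' >/dev/null; python3 -m pendant '[{"dx":-23,"dy":40,"dz":0,"twist":0,"gripper":20},{"dx":-46,"dy":80,"dz":0,"twist":0,"gripper":20},{"dx":-69,"dy":120,"dz":0,"twist":0,"gripper":20},{"dx":-92,"dy":160,"dz":0,"twist":0,"gripper":20},{"dx":-116,"dy":200,"dz":0,"twist":0,"gripper":20},{"dx":-139,"dy":240,"dz":0,"twist":0,"gripper":20},{"dx":-163,"dy":280,"dz":0,"twist":0,"gripper":20},{"dx":-186,"dy":320,"dz":0,"twist":0,"gripper":20}]' >/dev/null;python3 -m pendant '[{"dx":-23,"dy":40,"dz":0,"twist":0,"gripper":20},{"dx":-46,"dy":80,"dz":0,"twist":0,"gripper":20},{"dx":-73,"dy":125,"dz":0,"twist":0,"gripper":20},{"dx":-73,"dy":125,"dz":0,"twist":0,"gripper":20},{"dx":-73,"dy":125,"dz":0,"twist":0,"gripper":20},{"dx":-73,"dy":125,"dz":0,"twist":0,"gripper":20}]'; python3 plan.py 533.9,215.3,123,126
```

```text
time_s: 48.85
tcp_pos: [533.5, 212.7, 364.9]
tcp_rot: [-0.309, 0.951, -0.0, 0.0]
force: [-0.0, -0.6, -0.8]
gripper_width: 25.7
grasp_force: 14.9
at [533.5 212.7 205.9] ang 126.0 t 48.9 q [ 0.25  0.46  1.45 -0.    1.23 -1.95] w 25.7 F [-0.  -0.6 -0.8] tilt [ 6.e-04 -3.e-04 -1.e+00]
533.9,215.3,123,126 dx -1.8 dy 1.8 dz 82.9 twist 0.000
```

```bash
python3 -m pendant '[{"dx":-1.8,"dy":1.8,"dz":40,"twist":0,"gripper":20},{"dx":-1.8,"dy":1.8,"dz":77,"twist":0,"gripper":20},{"dx":-1.8,"dy":1.8,"dz":83.5,"twist":0,"gripper":20},{"dx":-1.8,"dy":1.8,"dz":83.5,"twist":0,"gripper":20},{"dx":-1.8,"dy":1.8,"dz":83.5,"twist":0,"gripper":20}]' >/dev/null; python3 mom.py 3;python3 -m pendant '[{"dx":0,"dy":0,"dz":3,"twist":0,"gripper":20},{"dx":0,"dy":0,"dz":6,"twist":0,"gripper":20},{"dx":0,"dy":0,"dz":9,"twist":0,"gripper":20},{"dx":0,"dy":0,"dz":9,"twist":0,"gripper":20}]'; python3 mom.py 6 $(cat base)
```

```text
[ 1.7000e-01  4.4000e-01 -1.2900e+00  8.0000e-02  5.0000e-02 -0.0000e+00
  5.3451e+02  2.1582e+02  2.8299e+02] sd [0.21 0.27 0.58 0.02 0.02 0.01]
0.165,0.441,-1.294,0.079,0.051,-0.003
time_s: 49.9
tcp_pos: [533.6, 216.1, 271.3]
tcp_rot: [-0.309, 0.951, 0.0, -0.001]
force: [-0.3, 0.5, -1.4]
gripper_width: 25.6
grasp_force: 14.9
[ 2.7000e-01  1.9000e-01 -1.2200e+00  8.0000e-02  4.0000e-02 -1.0000e-02
  5.3379e+02  2.1608e+02  2.7186e+02] sd [0.57 0.31 0.53 0.02 0.02 0.03]
r world [-840.1   99.6] tool [620.7 574.9]
```

In. Seat, release, rise, and step clear for a check picture.

```bash
python3 -m pendant '[{"dx":0,"dy":0,"dz":4,"twist":0,"gripper":20},{"dx":0,"dy":0,"dz":8,"twist":0,"gripper":20},{"dx":0,"dy":0,"dz":12,"twist":0,"gripper":20},{"dx":0,"dy":0,"dz":14,"twist":0,"gripper":20},{"dx":0,"dy":0,"dz":14,"twist":0,"gripper":20},{"dx":0,"dy":0,"dz":14,"twist":0,"gripper":20}]'; python3 mom.py 4; python3 -m pendant '[{"dx":0,"dy":0,"dz":0,"twist":0,"gripper":50},{"dx":0,"dy":0,"dz":0,"twist":0,"gripper":50},{"dx":0,"dy":0,"dz":0,"twist":0,"gripper":50},{"dx":0,"dy":0,"dz":-30,"twist":0,"gripper":50},{"dx":0,"dy":0,"dz":-75,"twist":0,"gripper":50},{"dx":0,"dy":0,"dz":-115,"twist":0,"gripper":50},{"dx":0,"dy":0,"dz":-115,"twist":0,"gripper":50}]'; python3 -m pendant '[{"dx":0,"dy":45,"dz":0,"twist":0,"gripper":50},{"dx":0,"dy":90,"dz":0,"twist":0,"gripper":50},{"dx":0,"dy":135,"dz":0,"twist":0,"gripper":50},{"dx":0,"dy":160,"dz":0,"twist":0,"gripper":50},{"dx":0,"dy":160,"dz":0,"twist":0,"gripper":50}]'; python3 -c "
from h import *
snap('top','v1'); snap('scene','v2')
a=cv2.imread('pics/v1_raw.png')[150:260,185:300]; b=cv2.imread('pics/v2_raw.png')[115:215,180:290]
a=cv2.resize(a,(400,383),interpolation=cv2.INTER_CUBIC); b=cv2.resize(b,(400,364),interpolation=cv2.INTER_CUBIC)
cv2.imwrite('pics/v.png',np.hstack([a[:364],b]))"
```

```text
time_s: 50.8
tcp_pos: [533.7, 216.1, 258.3]
tcp_rot: [-0.309, 0.951, 0.0, 0.0]
force: [-2.6, -1.0, 4.8]
gripper_width: 25.3
grasp_force: 15.0
[-2.2400e+00  8.0000e-02  5.2600e+00  5.0000e-02  4.6000e-01 -3.0000e-02
  5.3375e+02  2.1609e+02  2.5829e+02] sd [0.47 0.19 0.57 0.03 0.05 0.03]
-2.243,0.085,5.264,0.050,0.456,-0.027
time_s: 51.7
tcp_pos: [534.8, 216.3, 378.9]
tcp_rot: [-0.309, 0.951, -0.0, 0.006]
force: [1.0, 0.1, 0.3]
gripper_width: 45.7
grasp_force: 0.0
time_s: 52.2
tcp_pos: [437.6, 347.7, 372.3]
tcp_rot: [-0.311, 0.95, 0.0, -0.001]
force: [0.6, -0.1, -0.4]
gripper_width: 45.9
grasp_force: 0.0
```

View pics/v.png

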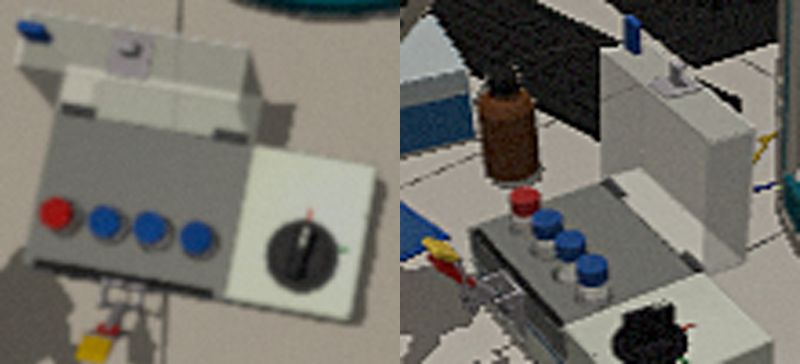

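All four vials are seated: red at (57,213), blues at (105,222), (150,230) and (196,238) in the left crop. The loop still stands, yellow tab at (95,348). Now the hood tab.

```bash
python3 plan.py 438,348,280,82 651,212,270,82 651,212,230,82
```

```text
at [439.5 345.5 213.4] ang 126.1 t 52.3 q [ 0.53  0.43  1.48 -0.    1.23 -1.67] w 45.9 F [ 0.2 -0.2  0.7] tilt [-2.e-04 -7.e-04 -1.e+00]
438,348,280,82 dx -0.2 dy 2.9 dz -66.6 twist 0.770
651,212,270,82 dx -229.9 dy -105.0 dz 10.0 twist -0.000
651,212,230,82 dx 0.0 dy 0.0 dz 40.0 twist -0.000
```

```bash
python3 -m pendant '[{"dx":0,"dy":3,"dz":-45,"twist":0.14,"gripper":50},{"dx":0,"dy":3,"dz":-67,"twist":0.28,"gripper":50},{"dx":0,"dy":3,"dz":-67,"twist":0.42,"gripper":50},{"dx":0,"dy":3,"dz":-67,"twist":0.56,"gripper":50},{"dx":0,"dy":3,"dz":-67,"twist":0.7,"gripper":50},{"dx":0,"dy":3,"dz":-67,"twist":0.77,"gripper":50},{"dx":0,"dy":3,"dz":-67,"twist":0.77,"gripper":50}]'; python3 -m pendant '[{"dx":-40,"dy":-18,"dz":2,"twist":0,"gripper":50},{"dx":-80,"dy":-36,"dz":4,"twist":0,"gripper":50},{"dx":-120,"dy":-54,"dz":6,"twist":0,"gripper":50},{"dx":-160,"dy":-72,"dz":8,"twist":0,"gripper":50},{"dx":-200,"dy":-90,"dz":10,"twist":0,"gripper":50},{"dx":-230,"dy":-105,"dz":10,"twist":0,"gripper":50},{"dx":-230,"dy":-105,"dz":10,"twist":0,"gripper":50},{"dx":-230,"dy":-105,"dz":10,"twist":0,"gripper":50}]' ; python3 -m pendant '[{"dx":0,"dy":0,"dz":0,"twist":0,"gripper":50},{"dx":0,"dy":0,"dz":0,"twist":0,"gripper":50}]'; python3 plan.py 651,212,230,82; python3 -c "
from h import *
snap('scene','h1',(210,85,300,155),8)"
```

```text
time_s: 53.0
tcp_pos: [438.9, 346.6, 439.6]
tcp_rot: [0.072, 0.997, -0.0, -0.0]
force: [0.1, -0.4, -0.5]
gripper_width: 45.9
grasp_force: 0.0
time_s: 53.8
tcp_pos: [651.5, 210.2, 428.9]
tcp_rot: [0.071, 0.997, -0.0, -0.001]
force: [0.4, 0.8, -0.1]
gripper_width: 45.4
grasp_force: 0.0
time_s: 54.0
tcp_pos: [650.1, 212.4, 430.4]
tcp_rot: [0.069, 0.998, 0.0, 0.0]
force: [0.5, 0.3, 0.5]
gripper_width: 45.7
grasp_force: 0.0
at [650.1 212.4 271.4] ang 82.0 t 54.0 q [ 0.2   0.64  0.97  0.    1.54 -1.23] w 45.7 F [0.5 0.3 0.5] tilt [ 3.e-04  3.e-04 -1.e+00]
651,212,230,82 dx -1.0 dy -0.2 dz 41.4 twist 0.001
```

View pics/h1.png

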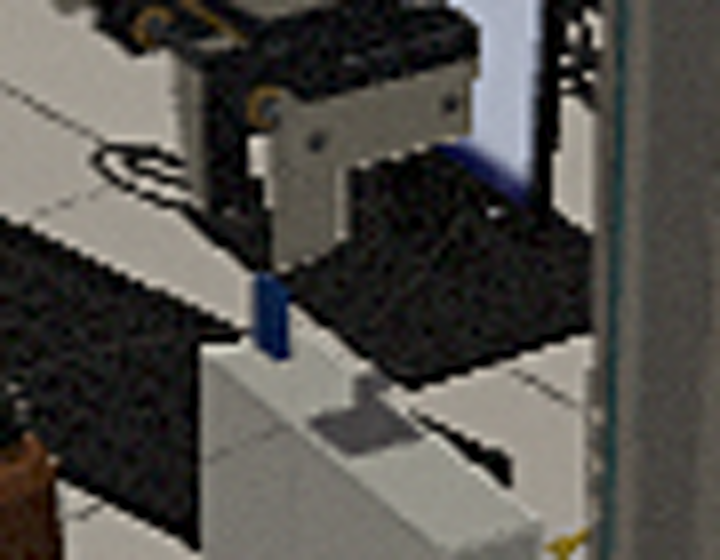

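The tab at (270,318) lies just under the gap between the fingers (left finger (205,200), right finger (310,230)). I check by projection, then descend.

```bash
python3 -c "
from h import *
for p in([651,212,222],[651,212,210],[651,212,234],[655,208,222],[651,206,222],[645,212,222]): print(p,((proj('h1',p)-[210,85])*8).round())"; python3 -m pendant '[{"dx":-1,"dy":0,"dz":15,"twist":0,"gripper":50},{"dx":-1,"dy":0,"dz":30,"twist":0,"gripper":50},{"dx":-1,"dy":0,"dz":35,"twist":0,"gripper":50},{"dx":-1,"dy":0,"dz":35,"twist":0,"gripper":50}]'
```

```text
[651, 212, 222] [261. 305.]
[651, 212, 210] [262. 333.]
[651, 212, 234] [259. 276.]
[655, 208, 222] [276. 305.]
[651, 206, 222] [271. 311.]
[645, 212, 222] [248. 310.]
time_s: 54.45
tcp_pos: [651.4, 212.0, 394.5]
tcp_rot: [0.07, 0.998, -0.0, -0.001]
force: [-0.1, -0.3, 0.5]
gripper_width: 46.0
grasp_force: 0.0
```

```bash
python3 -m pendant '[{"dx":0,"dy":0,"dz":4.5,"twist":0,"gripper":50},{"dx":0,"dy":0,"dz":4.5,"twist":0,"gripper":50},{"dx":0,"dy":0,"dz":4.5,"twist":0,"gripper":10},{"dx":0,"dy":0,"dz":4.5,"twist":0,"gripper":10},{"dx":0,"dy":0,"dz":4.5,"twist":0,"gripper":10},{"dx":0,"dy":0,"dz":4.5,"twist":0,"gripper":10},{"dx":0,"dy":0,"dz":4.5,"twist":0,"gripper":10}]' 8; python3 ft.py
```

```text
time_s: 55.15
tcp_pos: [651.9, 211.6, 390.6]
tcp_rot: [0.07, 0.998, 0.0, 0.0]
force: [0.2, 1.5, 1.1]
gripper_width: 19.6
grasp_force: 8.0
tcp [651.87 211.59 390.61] F [0.23 1.45 1.11] T [ 0.209 -0.03  -0.026] grip 8.0
```

```bash
python3 -m pendant '[{"dx":12,"dy":0,"dz":-1.5,"twist":0,"gripper":10},{"dx":23.5,"dy":0,"dz":-2.5,"twist":0,"gripper":10},{"dx":35,"dy":0,"dz":-2.5,"twist":0,"gripper":10},{"dx":46,"dy":0,"dz":-1.5,"twist":0,"gripper":10},{"dx":57,"dy":0,"dz":0,"twist":0,"gripper":10},{"dx":68,"dy":0,"dz":3,"twist":0,"gripper":10},{"dx":79,"dy":0,"dz":6,"twist":0,"gripper":10},{"dx":89,"dy":0,"dz":10.5,"twist":0,"gripper":10}]'; python3 ft.py;python3 -m pendant '[{"dx":10,"dy":0,"dz":5,"twist":0,"gripper":10},{"dx":20,"dy":0,"dz":10.5,"twist":0,"gripper":10},{"dx":29,"dy":0,"dz":17,"twist":0,"gripper":10},{"dx":37.5,"dy":0,"dz":24,"twist":0,"gripper":10},{"dx":46,"dy":0,"dz":32,"twist":0,"gripper":10},{"dx":53,"dy":0,"dz":40,"twist":0,"gripper":10},{"dx":60,"dy":0,"dz":49,"twist":0,"gripper":10},{"dx":66.5,"dy":0,"dz":58.5,"twist":0,"gripper":10}]'; python3 ft.py
```

```text
time_s: 55.95
tcp_pos: [563.5, 224.6, 381.6]
tcp_rot: [0.07, 0.998, 0.001, 0.002]
force: [-0.9, 4.1, 6.2]
gripper_width: 20.0
grasp_force: 8.0
tcp [563.51 224.57 381.59] F [-0.85  4.08  6.25] T [ 0.457 -0.071 -0.036] grip 8.0
time_s: 56.75
tcp_pos: [497.3, 234.4, 322.2]
tcp_rot: [0.07, 0.998, 0.002, 0.0]
force: [-0.8, 7.2, 3.1]
gripper_width: 20.1
grasp_force: 8.0
tcp [497.28 234.43 322.15] F [-0.78  7.16  3.13] T [ 1.113  0.205 -0.027] grip 8.0
```

```bash
python3 -m pendant '[{"dx":5.5,"dy":1.5,"dz":10,"twist":0,"gripper":10},{"dx":10.3,"dy":2,"dz":20,"twist":0,"gripper":10},{"dx":14.2,"dy":2.5,"dz":30.5,"twist":0,"gripper":10},{"dx":17.5,"dy":2.5,"dz":41,"twist":0,"gripper":10},{"dx":19,"dy":2.5,"dz":47,"twist":0,"gripper":10},{"dx":19.7,"dy":2.5,"dz":51.5,"twist":0,"gripper":10},{"dx":19.7,"dy":2.5,"dz":51.5,"twist":0,"gripper":10}]'; python3 ft.py
```

```text
time_s: 57.45
tcp_pos: [478.1, 238.3, 268.7]
tcp_rot: [0.07, 0.998, -0.001, -0.002]
force: [-5.5, 0.3, -1.5]
gripper_width: 19.9
grasp_force: 8.0
tcp [478.12 238.31 268.72] F [-5.54  0.29 -1.47] T [-0.166  0.929 -0.081] grip 8.0
```

```bash
python3 -m pendant '[{"dx":1,"dy":0,"dz":2,"twist":0,"gripper":10},{"dx":1,"dy":0,"dz":4,"twist":0,"gripper":10},{"dx":1,"dy":0,"dz":5,"twist":0,"gripper":10},{"dx":1,"dy":0,"dz":5,"twist":0,"gripper":10}]'; python3 ft.py; python3 -m pendant '[{"dx":1,"dy":0,"dz":2,"twist":0,"gripper":10},{"dx":1,"dy":0,"dz":2,"twist":0,"gripper":10},{"dx":1,"dy":0,"dz":2,"twist":0,"gripper":10}]'; python3 ft.py
```

```text
time_s: 57.85
tcp_pos: [477.3, 238.4, 264.4]
tcp_rot: [0.07, 0.998, -0.0, -0.001]
force: [-5.8, -1.0, 0.4]
gripper_width: 19.8
grasp_force: 8.0
tcp [477.31 238.4  264.44] F [-5.79 -1.    0.4 ] T [-0.211  0.917 -0.052] grip 8.0
time_s: 58.15
tcp_pos: [476.8, 238.4, 263.1]
tcp_rot: [0.07, 0.998, -0.0, -0.0]
force: [-4.1, -2.5, 4.1]
gripper_width: 19.6
grasp_force: 8.0
tcp [476.82 238.43 263.15] F [-4.13 -2.55  4.14] T [-0.449  0.791 -0.097] grip 8.0
```

```bash
python3 -m pendant '[{"dx":0,"dy":0,"dz":0,"twist":0,"gripper":50},{"dx":0,"dy":0,"dz":0,"twist":0,"gripper":50},{"dx":0,"dy":0,"dz":0,"twist":0,"gripper":50},{"dx":0,"dy":0,"dz":-40,"twist":0,"gripper":50},{"dx":0,"dy":0,"dz":-85,"twist":0,"gripper":50},{"dx":0,"dy":0,"dz":-110,"twist":0,"gripper":50},{"dx":-30,"dy":40,"dz":-110,"twist":0,"gripper":50},{"dx":-30,"dy":80,"dz":-110,"twist":0,"gripper":50}]'; python3 -m pendant '[{"dx":0,"dy":40,"dz":0,"twist":0,"gripper":50},{"dx":0,"dy":80,"dz":0,"twist":0,"gripper":50},{"dx":0,"dy":80,"dz":0,"twist":0,"gripper":50}]' >/dev/null; python3 plan.py 428,175.3,200,81;python3 -c "
from h import *
snap('top','b1'); snap('scene','b2')
a=cv2.imread('pics/b1_raw.png')[165:260,185:300]; b=cv2.imread('pics/b2_raw.png')[135:215,180:280]
a=cv2.resize(a,(400,330),interpolation=cv2.INTER_CUBIC); b=cv2.resize(b,(400,320),interpolation=cv2.INTER_CUBIC)
cv2.imwrite('pics/b.png',np.hstack([a[:320],b]))"
```

```text
time_s: 58.95
tcp_pos: [520.3, 313.6, 374.8]
tcp_rot: [0.072, 0.997, 0.001, 0.003]
force: [0.7, 0.4, 0.3]
gripper_width: 45.6
grasp_force: 0.0
at [528.6 397.2 213. ] ang 82.2 t 59.2 q [ 0.53  0.62  1.15  0.    1.36 -0.91] w 45.8 F [-0.8  0.4  0.3] tilt [ 6.e-04  2.e-03 -1.e+00]
428,175.3,200,81 dx 69.4 dy -233.6 dz 13.0 twist 0.020
```

View pics/b.png

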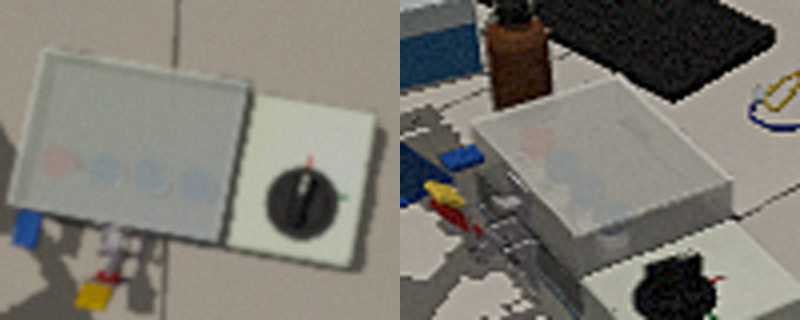

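The hood is shut with the vials inside, and the loop stands upright with its yellow tab at (95,295) left and (443,193) right. Next I pinch the loop tab.

```bash
python3 -m pendant '[{"dx":12,"dy":-40,"dz":0,"twist":0,"gripper":50},{"dx":24,"dy":-80,"dz":0,"twist":0,"gripper":50},{"dx":36,"dy":-120,"dz":0,"twist":0,"gripper":50},{"dx":48,"dy":-160,"dz":0,"twist":0,"gripper":50},{"dx":60,"dy":-200,"dz":0,"twist":0.02,"gripper":50},{"dx":69.5,"dy":-233,"dz":0,"twist":0.02,"gripper":50},{"dx":69.5,"dy":-233,"dz":0,"twist":0.02,"gripper":50},{"dx":69.5,"dy":-233,"dz":0,"twist":0.02,"gripper":50}]' >/dev/null; python3 -m pendant '[{"dx":0,"dy":0,"dz":0,"twist":0,"gripper":50},{"dx":0,"dy":0,"dz":0,"twist":0,"gripper":50}]'; python3 plan.py 427.5,176,165,81
```

```text
time_s: 60.35
tcp_pos: [427.7, 172.6, 372.9]
tcp_rot: [0.08, 0.997, 0.0, 0.0]
force: [0.3, 1.0, -0.7]
gripper_width: 45.7
grasp_force: 0.0
at [427.7 172.6 213.9] ang 80.8 t 60.4 q [ 0.22  0.26  1.74  0.    1.14 -1.19] w 45.7 F [ 0.3  1.  -0.7] tilt [ 4.e-04  3.e-04 -1.e+00]
427.5,176,165,81 dx 0.8 dy 3.3 dz 48.9 twist -0.003
```

```bash
python3 -m pendant '[{"dx":0.8,"dy":3.3,"dz":30,"twist":0,"gripper":50},{"dx":0.8,"dy":3.3,"dz":55,"twist":0,"gripper":50},{"dx":0.8,"dy":3.3,"dz":70,"twist":0,"gripper":50},{"dx":0.8,"dy":3.3,"dz":79,"twist":0,"gripper":50},{"dx":0.8,"dy":3.3,"dz":79,"twist":0,"gripper":50}]'; python3 ft.py; python3 -m pendant '[{"dx":0,"dy":0,"dz":0,"twist":0,"gripper":10},{"dx":0,"dy":0,"dz":0,"twist":0,"gripper":10},{"dx":0,"dy":0,"dz":0,"twist":0,"gripper":10},{"dx":0,"dy":0,"dz":0,"twist":0,"gripper":10}]' 4; python3 ft.py
```

```text
time_s: 60.85
tcp_pos: [427.1, 175.9, 292.8]
tcp_rot: [0.08, 0.997, -0.0, -0.001]
force: [0.4, 0.0, 0.8]
gripper_width: 45.4
grasp_force: 0.0
tcp [427.06 175.87 292.85] F [0.36 0.02 0.77] T [ 0.014  0.007 -0.036] grip 0.0
time_s: 61.25
tcp_pos: [427.2, 175.2, 294.4]
tcp_rot: [0.08, 0.997, -0.0, 0.0]
force: [-0.4, -1.1, 1.2]
gripper_width: 24.1
grasp_force: 4.0
tcp [427.15 175.24 294.44] F [-0.38 -1.06  1.19] T [-0.273 -0.024  0.046] grip 4.0
```

```bash
python3 -m pendant '[{"dx":-6,"dy":0,"dz":-1.2,"twist":0,"gripper":10},{"dx":-11,"dy":0,"dz":-1.9,"twist":0,"gripper":10},{"dx":-17,"dy":0,"dz":-2.2,"twist":0,"gripper":10},{"dx":-23,"dy":0,"dz":-1.9,"twist":0,"gripper":10},{"dx":-28.5,"dy":0,"dz":-1.2,"twist":0,"gripper":10},{"dx":-34,"dy":0,"dz":0,"twist":0,"gripper":10},{"dx":-34,"dy":0,"dz":0,"twist":0,"gripper":10}]'; python3 ft.py; python3 -m pendant '[{"dx":-4,"dy":0,"dz":1,"twist":0,"gripper":10},{"dx":-8,"dy":0,"dz":2.6,"twist":0,"gripper":10},{"dx":-11,"dy":0,"dz":4,"twist":0,"gripper":10},{"dx":-13,"dy":0,"dz":5,"twist":0,"gripper":10},{"dx":-13,"dy":0,"dz":5,"twist":0,"gripper":10}]'; python3 ft.py
```

```text
time_s: 61.95
tcp_pos: [461.5, 169.9, 293.7]
tcp_rot: [0.081, 0.997, 0.0, 0.0]
force: [0.6, -1.4, -0.4]
gripper_width: 23.8
grasp_force: 4.0
tcp [461.47 169.85 293.7 ] F [ 0.64 -1.43 -0.45] T [-0.342 -0.093  0.009] grip 4.0
time_s: 62.45
tcp_pos: [472.3, 168.3, 288.8]
tcp_rot: [0.08, 0.997, 0.0, -0.002]
force: [-8.0, 1.5, 7.1]
gripper_width: 24.2
grasp_force: 7.4
tcp [472.34 168.28 288.85] F [-7.99  1.52  7.1 ] T [ 0.1    1.489 -0.004] grip 7.4
```

```bash
python3 -m pendant '[{"dx":0,"dy":0,"dz":0,"twist":0,"gripper":50},{"dx":0,"dy":0,"dz":0,"twist":0,"gripper":50},{"dx":0,"dy":0,"dz":0,"twist":0,"gripper":50},{"dx":0,"dy":0,"dz":-40,"twist":0,"gripper":50},{"dx":0,"dy":0,"dz":-85,"twist":0,"gripper":50},{"dx":0,"dy":40,"dz":-90,"twist":0,"gripper":50},{"dx":0,"dy":85,"dz":-90,"twist":0,"gripper":50},{"dx":0,"dy":130,"dz":-90,"twist":0,"gripper":50}]'; python3 -m pendant '[{"dx":0,"dy":40,"dz":0,"twist":0,"gripper":50},{"dx":0,"dy":60,"dz":0,"twist":0,"gripper":50},{"dx":0,"dy":60,"dz":0,"twist":0,"gripper":50}]' >/dev/null; python3 -c "
from h import *
snap('top','k1'); snap('scene','k2')
a=cv2.imread('pics/k1_raw.png')[205:260,185:240]; b=cv2.imread('pics/k2_raw.png')[165:215,180:230]
cv2.imwrite('pics/k.png',np.hstack([cv2.resize(x,(400,400),interpolation=cv2.INTER_CUBIC) for x in(a,b)]))"
```

```text
time_s: 63.25
tcp_pos: [495.1, 297.7, 380.2]
tcp_rot: [0.081, 0.997, 0.001, 0.002]
force: [1.6, 0.2, -0.1]
gripper_width: 46.0
grasp_force: 0.0
```

View pics/k.png

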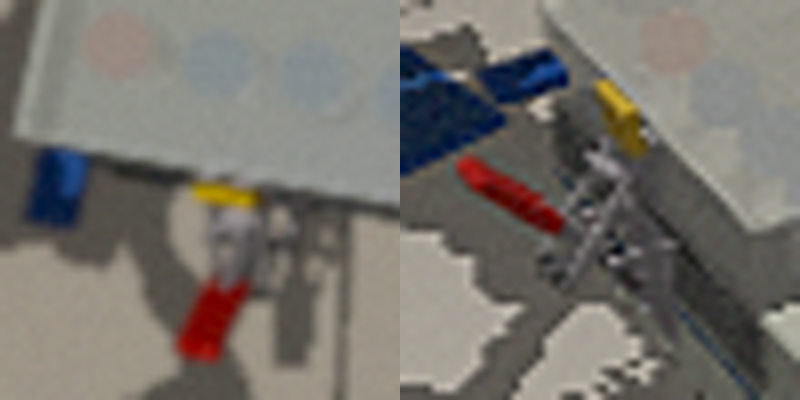

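The yellow tab at (225,192) now leans on the hood and the red paddle at (215,320) is free. I position closed fingertips above the paddle.

```bash
python3 -c "
from h import *
p=onz('k1',185+215*.1375,205+320*.1375,113); print('paddle mid cam',p.round(1))
m=cv2.inRange(cv2.cvtColor(cv2.imread('pics/k1_raw.png'),cv2.COLOR_BGR2HSV),(0,150,60),(8,255,255))
n,l,st,c=cv2.connectedComponentsWithStats(m)
for i in range(1,n):
  if 200<c[i][0]<230: print(st[i],c[i],onz('k1',*c[i],108))
"; python3 plan.py 440,173.4,190,81 440,173.4,154,81
```

```text
paddle mid cam [429.3 169.2 113. ]
[209 244  10  11  61] [213.40983607 248.93442623] [429.56755474 173.49303245 108.        ]
at [504.1 355.5 219.7] ang 80.8 t 63.6 q [ 0.49  0.53  1.29 -0.    1.32 -0.92] w 46.2 F [-1.   0.4 -0.2] tilt [ 5.e-04  0.e+00 -1.e+00]
440,173.4,190,81 dx 34.2 dy -190.0 dz 29.7 twist -0.003
440,173.4,154,81 dx 0.0 dy 0.0 dz 36.0 twist -0.000
```

```bash
python3 -m pendant '[{"dx":7,"dy":-38,"dz":5,"twist":0,"gripper":0},{"dx":14,"dy":-76,"dz":10,"twist":0,"gripper":0},{"dx":21,"dy":-114,"dz":20,"twist":0,"gripper":0},{"dx":28,"dy":-152,"dz":30,"twist":0,"gripper":0},{"dx":34,"dy":-189,"dz":30,"twist":0,"gripper":0},{"dx":34,"dy":-189,"dz":30,"twist":0,"gripper":0},{"dx":34,"dy":-189,"dz":30,"twist":0,"gripper":0},{"dx":34,"dy":-189,"dz":30,"twist":0,"gripper":0}]' 20; python3 plan.py 438,175,154,81
```

```text
time_s: 64.45
tcp_pos: [440.5, 174.3, 349.4]
tcp_rot: [0.081, 0.997, 0.0, 0.001]
force: [0.1, -1.2, -0.3]
gripper_width: 0.2
grasp_force: 0.0
at [440.5 174.3 190.4] ang 80.7 t 64.5 q [ 0.21  0.3   1.75  0.    1.09 -1.19] w 0.2 F [ 0.1 -1.2 -0.3] tilt [ 1.6e-03  7.0e-04 -1.0e+00]
438,175,154,81 dx 2.6 dy 0.3 dz 36.4 twist -0.005
```

```bash
python3 -m pendant '[{"dx":2.5,"dy":0.5,"dz":25,"twist":0,"gripper":0},{"dx":2.5,"dy":0.5,"dz":36,"twist":0,"gripper":0},{"dx":2.5,"dy":0.5,"dz":44,"twist":0,"gripper":0},{"dx":2.5,"dy":0.5,"dz":50,"twist":0,"gripper":0},{"dx":2.5,"dy":0.5,"dz":53,"twist":0,"gripper":0},{"dx":2.5,"dy":0.5,"dz":53,"twist":0,"gripper":0}]'; python3 ft.py; python3 -m pendant '[{"dx":3,"dy":0,"dz":3,"twist":0,"gripper":0},{"dx":6,"dy":0,"dz":6,"twist":0,"gripper":0},{"dx":8,"dy":0,"dz":9,"twist":0,"gripper":0},{"dx":11,"dy":0,"dz":12,"twist":0,"gripper":0},{"dx":13,"dy":0,"dz":14,"twist":0,"gripper":0},{"dx":13,"dy":0,"dz":14,"twist":0,"gripper":0}]'; python3 ft.py
```

```text
time_s: 65.05
tcp_pos: [437.9, 175.4, 295.8]
tcp_rot: [0.08, 0.997, 0.0, -0.0]
force: [0.2, 0.2, 0.1]
gripper_width: 0.6
grasp_force: 0.0
tcp [437.86 175.38 295.82] F [0.16 0.18 0.06] T [ 0.03   0.01  -0.008] grip 0.0
time_s: 65.65
tcp_pos: [424.7, 177.4, 281.7]
tcp_rot: [0.08, 0.997, -0.0, -0.0]
force: [0.5, 0.1, -0.1]
gripper_width: 0.3
grasp_force: 0.1
tcp [424.67 177.36 281.72] F [ 0.53  0.12 -0.09] T [-0.021 -0.04  -0.   ] grip 0.1
```

```bash
python3 -m pendant '[{"dx":4,"dy":0,"dz":5,"twist":0,"gripper":0},{"dx":6,"dy":0,"dz":10,"twist":0,"gripper":0},{"dx":9,"dy":0,"dz":16,"twist":0,"gripper":0},{"dx":11,"dy":0,"dz":21,"twist":0,"gripper":0},{"dx":13,"dy":0,"dz":26,"twist":0,"gripper":0},{"dx":15,"dy":0,"dz":31,"twist":0,"gripper":0},{"dx":15,"dy":0,"dz":31,"twist":0,"gripper":0}]'; python3 ft.py;python3 -c "
from h import *
snap('scene','l1',(175,150,245,220),8)"
```

```text
time_s: 66.35
tcp_pos: [409.5, 179.8, 250.1]
tcp_rot: [0.08, 0.997, -0.0, -0.001]
force: [0.0, -0.5, 0.1]
gripper_width: 0.7
grasp_force: 0.0
tcp [409.51 179.75 250.12] F [ 0.01 -0.54  0.08] T [ 0.016  0.01  -0.038] grip 0.0
```

View pics/l1.png

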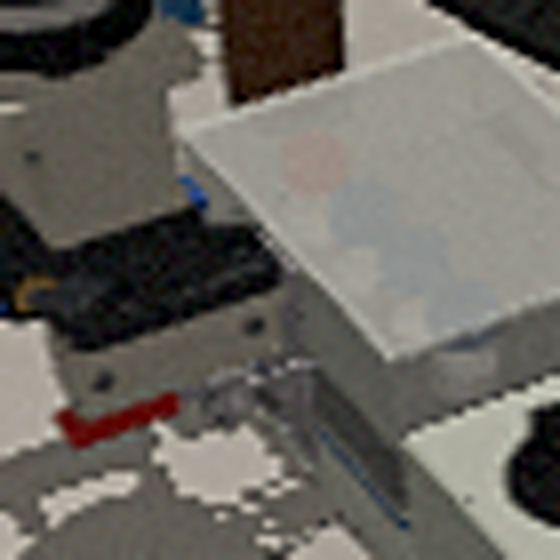

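The paddle at (120,415) is about level and following the fingers. I continue pressing down.

```bash
python3 -m pendant '[{"dx":3,"dy":0,"dz":5,"twist":0,"gripper":0},{"dx":6,"dy":0,"dz":10,"twist":0,"gripper":0},{"dx":8,"dy":0,"dz":15,"twist":0,"gripper":0},{"dx":8,"dy":0,"dz":15,"twist":0,"gripper":0}]'; python3 ft.py;python3 -m pendant '[{"dx":0,"dy":0,"dz":5,"twist":0,"gripper":0},{"dx":0,"dy":0,"dz":10,"twist":0,"gripper":0},{"dx":0,"dy":0,"dz":15,"twist":0,"gripper":0},{"dx":0,"dy":0,"dz":15,"twist":0,"gripper":0}]'; python3 ft.py
```

```text
time_s: 66.8
tcp_pos: [401.3, 181.0, 235.0]
tcp_rot: [0.08, 0.997, -0.0, -0.001]
force: [-0.1, -0.4, 0.0]
gripper_width: 0.5
grasp_force: 0.0
tcp [401.31 180.96 234.99] F [-0.08 -0.42  0.02] T [ 0.021  0.015 -0.039] grip 0.0
time_s: 67.2
tcp_pos: [402.0, 180.9, 220.2]
tcp_rot: [0.08, 0.997, -0.0, -0.001]
force: [0.4, 1.2, 1.2]
gripper_width: 0.3
grasp_force: 0.0
tcp [402.   180.93 220.16] F [0.38 1.18 1.21] T [ 0.067 -0.001 -0.029] grip 0.0
```

```bash
python3 -m pendant '[{"dx":-2,"dy":0,"dz":5,"twist":0,"gripper":0},{"dx":-5,"dy":0,"dz":10,"twist":0,"gripper":0},{"dx":-7,"dy":0,"dz":14,"twist":0,"gripper":0},{"dx":-7,"dy":0,"dz":14,"twist":0,"gripper":0}]'; python3 ft.py;python3 -m pendant '[{"dx":0,"dy":0,"dz":2,"twist":0,"gripper":0},{"dx":0,"dy":0,"dz":4,"twist":0,"gripper":0},{"dx":0,"dy":0,"dz":4,"twist":0,"gripper":0}]'; python3 ft.py
```

```text
time_s: 67.6
tcp_pos: [408.9, 180.1, 208.5]
tcp_rot: [0.08, 0.997, 0.0, -0.0]
force: [-9.4, 0.4, 29.8]
gripper_width: 0.2
grasp_force: 14.7
tcp [408.87 180.06 208.46] F [-9.38  0.4  29.77] T [-0.012  1.623 -0.057] grip 14.7
time_s: 67.9
tcp_pos: [408.9, 180.1, 207.2]
tcp_rot: [0.08, 0.997, 0.0, 0.001]
force: [-18.5, -3.6, 62.9]
gripper_width: 0.4
grasp_force: 29.3
tcp [408.89 180.08 207.23] F [-18.52  -3.6   62.86] T [-0.628  2.604 -0.022] grip 29.3
```

```bash
python3 -m pendant '[{"dx":3,"dy":0,"dz":-8,"twist":0,"gripper":0},{"dx":5,"dy":0,"dz":-40,"twist":0,"gripper":0},{"dx":5,"dy":0,"dz":-85,"twist":0,"gripper":0},{"dx":5,"dy":0,"dz":-130,"twist":0,"gripper":0},{"dx":5,"dy":0,"dz":-170,"twist":0,"gripper":0},{"dx":5,"dy":45,"dz":-170,"twist":0,"gripper":0},{"dx":5,"dy":90,"dz":-170,"twist":0,"gripper":0},{"dx":5,"dy":135,"dz":-170,"twist":0,"gripper":0}]'; python3 -m pendant '[{"dx":0,"dy":45,"dz":0,"twist":0,"gripper":0},{"dx":0,"dy":70,"dz":0,"twist":0,"gripper":0},{"dx":0,"dy":70,"dz":0,"twist":0,"gripper":0}]'; python3 -c "
from h import *
snap('top','m1'); snap('scene','m2')
a=cv2.imread('pics/m1_raw.png')[205:260,185:240]; b=cv2.imread('pics/m2_raw.png')[165:215,180:230]
cv2.imwrite('pics/m.png',np.hstack([cv2.resize(x,(400,400),interpolation=cv2.INTER_CUBIC) for x in(a,b)]))"
```

```text
time_s: 68.7
tcp_pos: [426.2, 315.3, 373.3]
tcp_rot: [0.081, 0.997, 0.0, 0.001]
force: [1.4, 0.4, -0.1]
gripper_width: 0.8
grasp_force: 0.0
time_s: 69.0
tcp_pos: [437.1, 385.7, 371.9]
tcp_rot: [0.079, 0.997, 0.0, -0.0]
force: [0.2, -0.2, 0.8]
gripper_width: 0.3
grasp_force: 0.0
```

View pics/m.png

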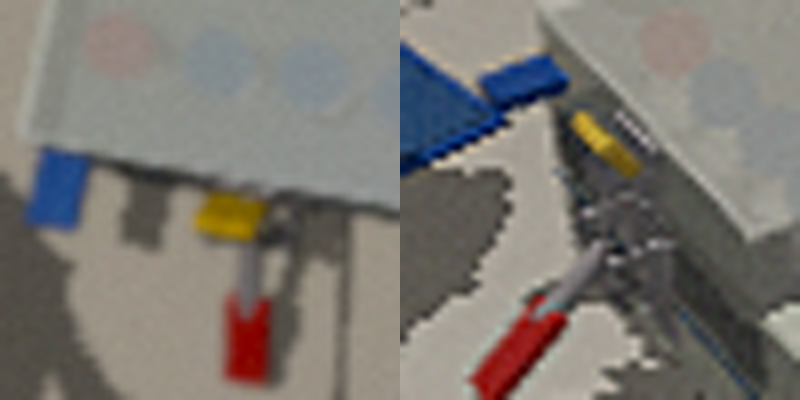

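Run:
```python
from fit import *
np.set_printoptions(precision=1,suppress=True)
def tri(pts,names):
    P=[]
    for n in names: K,Rm,t=ld(n); P.append(K@np.c_[Rm,t])
    X=cv2.triangulatePoints(P[0],P[1],np.array(pts[0],float).reshape(2,1),np.array(pts[1],float).reshape(2,1))[:,0]; return X[:3]/X[3]
def toS(w): c,s=np.cos(Q[2]),np.sin(Q[2]); d=w[:2]-Q[:2]; return np.array([c*d[0]+s*d[1],-s*d[0]+c*d[1],w[2]])
def cen(n,lo,hi,box,ext=None):
    im=cv2.cvtColor(cv2.imread('pics/%s_raw.png'%n),cv2.COLOR_BGR2HSV); m=cv2.inRange(im,lo,hi); x0,y0,x1,y1=box
    ys,xs=np.nonzero(m[y0:y1,x0:x1]); return (xs.mean()+x0,ys.mean()+y0),len(xs)
for a,b in(('k1','k2'),('m1','m2')):
    for nm,lo,hi in(('yel',(18,130,80),(34,255,255)),('bluetab',(100,120,50),(128,255,255))):
        A=cen(a,lo,hi,(186,215,235,262) if nm=='yel' else (186,222,200,240)); B=cen(b,lo,hi,(195,165,230,200) if nm=='yel' else (190,168,202,180))
        print(a,nm,A,B,toS(tri((A[0],B[0]),(a,b))))
# hood front top corners in both pictures: pixel shift between k and m
print('pred hooked tab',[proj(n,W(Q,(-76,2.2,112))) for n in('m1','m2')],'unhooked',[proj(n,W(Q,(-89,2.2,111))) for n in('m1','m2')])
```

```text
k1 yel ((np.float64(215.6), np.float64(231.32)), 25) ((np.float64(207.2058823529412), np.float64(179.23529411764707)), 34) [-61.7   4.5 120.4]
k1 bluetab ((np.float64(192.63492063492063), np.float64(230.22222222222223)), 63) ((np.float64(194.82), np.float64(174.72)), 50) [-70.4  73.9  98.3]
m1 yel ((np.float64(216.2156862745098), np.float64(234.35294117647058)), 51) ((np.float64(205.07142857142858), np.float64(182.5)), 28) [-69.6   2.9 112.8]
m1 bluetab ((np.float64(192.53968253968253), np.float64(230.6031746031746)), 63) ((np.float64(194.67924528301887), np.float64(175.22641509433961)), 53) [-71.1  74.4  96.5]
pred hooked tab [array([216. , 236.7]), array([203.2, 183.5])] unhooked [array([215.1, 241.4]), array([199.1, 185.3])]
```

The latch is hooked: the tab sits at x≈-70 to -73, z≈113, which matches the hooked geometry (unhooked would be -89), and the hood tab dropped 2 mm. Now the knob, in a close crop.

```bash
python3 -c "
from h import *
a=cv2.imread('pics/m1_raw.png')[200:245,250:295]; b=cv2.imread('pics/m2_raw.png')[185:220,225:260]
a=cv2.convertScaleAbs(a,alpha=2.2,beta=0);b=cv2.convertScaleAbs(b,alpha=2.2,beta=0)
cv2.imwrite('pics/n.png',np.hstack([cv2.resize(x,(400,400),interpolation=cv2.INTER_CUBIC) for x in(a,b)]))"
```

```text
(no output)
```

View pics/n.png

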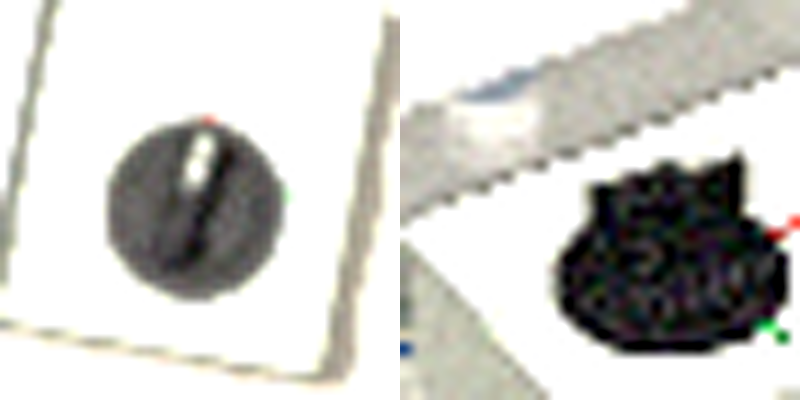

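```bash
python3 - <<'E'
from h import *
f=lambda u,v,z:onz('m1',250+u/8.889,200+v/8.889,z)
c=f(195,210,90); a=f(208,125,118); b=f(191,187,118); d=a-b
print('axis cam',c.round(1),'stripe',a.round(1),b.round(1),'ang',np.degrees(np.arctan2(d[1],d[0])))
d=f(222,150,110)-f(190,262,110); print('shadow edge ang',np.degrees(np.arctan2(d[1],d[0])))
e=f(388,20,85)-f(330,380,85); print('console right edge ang (=yaw)',np.degrees(np.arctan2(e[1],e[0])))
e=f(0,322,85)-f(330,380,85); print('front edge ang-90',np.degrees(np.arctan2(e[1],e[0]))-90, f(330,380,85))
E
python3 plan.py 504,19,200,75
```

```text
axis cam [504.6  16.3  90. ] stripe [528.1  11.2 118. ] [508.8  15.9 118. ] ang -13.524268841765734
shadow edge ang -14.185054721677552
console right edge ang (=yaw) -7.766622981257587
front edge ang-90 -8.540050526060867 [452.51491229 -27.45182237  85.        ]
at [436.9 383.1 213.1] ang 80.8 t 69.1 q [ 0.59  0.47  1.41 -0.    1.26 -0.82] w 1.0 F [-0.7 -0.4  0.2] tilt [-0.001  -0.0011 -1.    ]
504,19,200,75 dx -124.2 dy -348.8 dz 13.1 twist 0.102
```

```bash
python3 -m pendant '[{"dx":-16,"dy":-46,"dz":0,"twist":0,"gripper":45},{"dx":-32,"dy":-92,"dz":0,"twist":0,"gripper":45},{"dx":-48,"dy":-138,"dz":0,"twist":0,"gripper":45},{"dx":-64,"dy":-184,"dz":0,"twist":0.02,"gripper":45},{"dx":-80,"dy":-230,"dz":0,"twist":0.05,"gripper":45},{"dx":-97,"dy":-276,"dz":0,"twist":0.075,"gripper":45},{"dx":-113,"dy":-320,"dz":5,"twist":0.075,"gripper":45},{"dx":-124.5,"dy":-348,"dz":10,"twist":0.075,"gripper":45}]' >/dev/null; python3 -m pendant '[{"dx":0,"dy":0,"dz":0,"twist":0,"gripper":45},{"dx":0,"dy":0,"dz":0,"twist":0,"gripper":45},{"dx":0,"dy":0,"dz":0,"twist":0,"gripper":45}]' >/dev/null; python3 plan.py 504.5,20,113.5,76.5
```

```text
at [503.6  20.  204.2] ang 76.5 t 70.2 q [-0.11  0.34  1.65  0.    1.15 -1.45] w 41.2 F [ 0.   0.4 -0.2] tilt [ 0.e+00  3.e-04 -1.e+00]
504.5,20,113.5,76.5 dx -0.8 dy 0.3 dz 90.7 twist -0.000
```

```bash
python3 -m pendant '[{"dx":-0.8,"dy":0,"dz":40,"twist":0,"gripper":45},{"dx":-0.8,"dy":0,"dz":70,"twist":0,"gripper":45},{"dx":-0.8,"dy":0,"dz":84,"twist":0,"gripper":45},{"dx":-0.8,"dy":0,"dz":90,"twist":0,"gripper":45},{"dx":-0.8,"dy":0,"dz":90,"twist":0,"gripper":45},{"dx":-0.8,"dy":0,"dz":90,"twist":0,"gripper":45}]'; python3 -m pendant '[{"dx":0,"dy":0,"dz":0,"twist":0,"gripper":5},{"dx":0,"dy":0,"dz":0,"twist":0,"gripper":5},{"dx":0,"dy":0,"dz":0,"twist":0,"gripper":5},{"dx":0,"dy":0,"dz":0,"twist":0,"gripper":5},{"dx":0,"dy":0,"dz":0,"twist":0,"gripper":5}]' 5; python3 mom.py 3;python3 plan.py
```

```text
time_s: 70.8
tcp_pos: [505.2, 19.9, 273.9]
tcp_rot: [0.117, 0.993, 0.0, 0.001]
force: [0.7, -0.0, 0.1]
gripper_width: 41.3
grasp_force: 0.0
time_s: 71.3
tcp_pos: [505.0, 19.5, 273.2]
tcp_rot: [0.118, 0.993, 0.0, 0.0]
force: [-0.7, 2.1, 2.9]
gripper_width: 12.1
grasp_force: 5.0
[-3.6000e-01  1.3300e+00  3.3500e+00  3.1000e-01  7.0000e-02 -3.0000e-02
  5.0497e+02  1.9530e+01  2.7316e+02] sd [0.12 0.21 0.61 0.02 0.02 0.01]
-0.360,1.334,3.347,0.308,0.069,-0.026
at [505.   19.5 114.2] ang 76.5 t 71.5 q [-0.11  0.46  1.76  0.    0.93 -1.45] w 11.8 F [-0.3  1.   3.4] tilt [ 3.e-04  3.e-04 -1.e+00]
```

```bash
python3 -m pendant '[{"dx":0,"dy":0.3,"dz":-0.5,"twist":0,"gripper":5},{"dx":0,"dy":0.3,"dz":-0.5,"twist":0.1,"gripper":5},{"dx":0,"dy":0.3,"dz":-0.5,"twist":0.22,"gripper":5},{"dx":0,"dy":0.3,"dz":-0.5,"twist":0.34,"gripper":5},{"dx":0,"dy":0.3,"dz":-0.5,"twist":0.46,"gripper":5},{"dx":0,"dy":0.3,"dz":-0.5,"twist":0.58,"gripper":5},{"dx":0,"dy":0.3,"dz":-0.5,"twist":0.58,"gripper":5}]' 40; python3 ft.py;python3 -m pendant '[{"dx":0,"dy":0,"dz":0,"twist":0.12,"gripper":5},{"dx":0,"dy":0,"dz":0,"twist":0.24,"gripper":5},{"dx":0,"dy":0,"dz":0,"twist":0.36,"gripper":5},{"dx":0,"dy":0,"dz":0,"twist":0.48,"gripper":5},{"dx":0,"dy":0,"dz":0,"twist":0.58,"gripper":5},{"dx":0,"dy":0,"dz":0,"twist":0.58,"gripper":5}]' ; python3 ft.py; python3 plan.py
```

```text
time_s: 72.15
tcp_pos: [505.2, 20.0, 273.2]
tcp_rot: [0.397, 0.918, 0.0, 0.0]
force: [2.7, 4.5, -2.5]
gripper_width: 11.8
grasp_force: 40.0
tcp [505.22  20.02 273.22] F [ 2.7   4.52 -2.45] T [ 0.589 -0.38  -0.09 ] grip 40.0
time_s: 72.75
tcp_pos: [505.6, 20.2, 273.2]
tcp_rot: [0.642, 0.766, 0.001, 0.0]
force: [5.4, 4.9, -4.2]
gripper_width: 11.7
grasp_force: 40.0
tcp [505.57  20.18 273.23] F [ 5.39  4.93 -4.21] T [ 0.828 -0.735  0.067] grip 40.0
at [505.6  20.2 114.2] ang 10.1 t 72.8 q [-0.11  0.46  1.75  0.    0.93 -0.29] w 11.7 F [ 5.4  4.9 -4.2] tilt [ 0.0019  0.0012 -1.    ]
```

```bash
python3 -m pendant '[{"dx":0,"dy":0,"dz":0,"twist":0,"gripper":45},{"dx":0,"dy":0,"dz":0,"twist":0,"gripper":45},{"dx":0,"dy":0,"dz":0,"twist":0,"gripper":45},{"dx":0,"dy":0,"dz":0,"twist":0,"gripper":45},{"dx":0,"dy":0,"dz":-40,"twist":0,"gripper":45},{"dx":0,"dy":0,"dz":-85,"twist":0,"gripper":45},{"dx":0,"dy":0,"dz":-120,"twist":0,"gripper":45},{"dx":0,"dy":0,"dz":-120,"twist":0,"gripper":45}]'; python3 plan.py 470,-220,230,10
```

```text
time_s: 73.55
tcp_pos: [505.7, 19.5, 398.5]
tcp_rot: [0.642, 0.766, 0.003, 0.004]
force: [-0.2, 0.5, -0.6]
gripper_width: 41.3
grasp_force: 0.0
at [505.7  19.5 239.5] ang 10.1 t 73.5 q [-0.11  0.31  1.59 -0.    1.23 -0.29] w 41.3 F [-0.2  0.5 -0.6] tilt [ 0.0099 -0.0012 -0.9999]
470,-220,230,10 dx -229.6 dy -77.0 dz 9.5 twist 0.001
```

Move clear and check the knob, latch and vials by image code.

```bash
python3 -m pendant '[{"dx":-43,"dy":-14,"dz":0,"twist":0,"gripper":45},{"dx":-86,"dy":-28,"dz":0,"twist":0,"gripper":45},{"dx":-129,"dy":-43,"dz":0,"twist":0,"gripper":45},{"dx":-172,"dy":-57,"dz":0,"twist":0,"gripper":45},{"dx":-215,"dy":-72,"dz":0,"twist":0,"gripper":45},{"dx":-230,"dy":-77,"dz":0,"twist":0,"gripper":45},{"dx":-230,"dy":-77,"dz":0,"twist":0,"gripper":45}]' >/dev/null
python3 - <<'E'
from h import *
from fit import W,Q
snap('top','z1'); snap('scene','z2')
g=cv2.imread('pics/z1_raw.png',0)
# stripe on the bar: brightest spot inside the dark knob disc, its direction from the axis
c=proj('m1',(504.6,16.3,90)); yy,xx=np.mgrid[0:g.shape[0],0:g.shape[1]]; d=np.hypot(xx-c[0],yy-c[1])
for n in('m1','z1'):
    g=cv2.imread('pics/%s_raw.png'%n,0).astype(float); w=np.where(d<8,np.clip(g-70,0,None),0); u,v=(w*xx).sum()/w.sum(),(w*yy).sum()/w.sum()
    p=onz(n,u,v,118)-np.array([504,16.3-2,118]); print(n,'stripe',u.round(1),v.round(1),'ang',np.degrees(np.arctan2(p[1],p[0])).round())
def cen(n,lo,hi,b):
    m=cv2.inRange(cv2.cvtColor(cv2.imread('pics/%s_raw.png'%n),cv2.COLOR_BGR2HSV),lo,hi)[b[1]:b[3],b[0]:b[2]]; ys,xs=np.nonzero(m); return np.round([xs.mean()+b[0],ys.mean()+b[1],len(xs)],1)
for a in('m1','z1'):
    print(a,'yel',cen(a,(18,130,80),(34,255,255),(186,215,235,262)),'tab',cen(a,(100,120,50),(128,255,255),(186,222,200,240)),'lever',cen(a,(0,150,60),(8,255,255),(205,238,235,265)))
# white vial on mat: bright pixels inside the mat outline
g=cv2.imread('pics/z1_raw.png'); h=cv2.cvtColor(g,cv2.COLOR_BGR2HSV); m=(h[217:248,140:170,1]<90); ys,xs=np.nonzero(m); print('white vial px',xs.mean()+140,ys.mean()+217,len(xs), onz('z1',xs.mean()+140,ys.mean()+217,30))
E
python3 plan.py
```

```text
m1 stripe 271.8 217.8 ang 4.0
z1 stripe 274.6 221.3 ang -59.0
m1 yel [216.2 234.4  51. ] tab [192.5 230.6  63. ] lever [218.6 251.9  57. ]
z1 yel [216.2 234.4  51. ] tab [192.7 230.5  60. ] lever [218.8 252.   52. ]
white vial px 152.49122807017545 231.83333333333334 228 [478.06619173 376.13530492  30.        ]
at [ 469.1 -219.6  233.8] ang 10.0 t 74.3 q [-0.59  0.34  1.56  0.    1.24 -0.76] w 41.3 F [0.4 0.2 0.3] tilt [-9.0e-04  1.4e-03 -1.0e+00]
```

Run:
```python
from h import *
for n in('top0','m1','z1'):
    h=cv2.cvtColor(cv2.imread('pics/%s_raw.png'%n),cv2.COLOR_BGR2HSV)[220:246,142:168]
    m=((h[:,:,1]<110)|(h[:,:,0]<90)).astype(np.uint8); k,l,st,c=cv2.connectedComponentsWithStats(m); print(n,[(st[i].tolist(),c[i].round(1).tolist()) for i in range(1,k) if st[i,4]>8])
print(proj('z1',(480.5,380.5,30)),proj('z1',(480.5,380.5,56)))
g=snap('scene','z3'); h=cv2.cvtColor(cv2.imread('pics/z3_raw.png'),cv2.COLOR_BGR2HSV)
K=proj('z3',(480.5,378,4)).astype(int); T=proj('z3',(480.5,378,56)).astype(int); print(K,T,h[T[1]-6:K[1]+4:2,T[0]-8:T[0]+9:2,1])
```

```text
top0 []
m1 [([0, 5, 16, 21, 207], [5.9, 13.7])]
z1 [([1, 5, 15, 11, 128], [7.8, 10.3])]
[151.11155995 230.98376742] [147.73027911 230.24024777]
[174 179] [172 166] [[ 26  26  25  26  24  26  22  25  25]
 [ 26  23  25  27  25  25  23  25  24]
 [ 22  22  25  22  23  17  24  22  23]
 [ 23  21  21  23  22  23  26  24  26]
 [ 19  23  24  25  27  25  36  38  28]
 [ 22  20  22  24  32  26  30 209  69]
 [ 24  27  34   8   8  28  30 151 162]
 [ 39  15 200  50  20  24  31 131 157]
 [192 181 164  54  17  17  17  37 162]
 [171 169 169 122  17   9  21  29 155]
 [162 167 157 164   7  15  46 191 160]
 [168 166 165 169 154 161 168 157 158]]
```

The white vial stands upright on the mat, the latch hasn't moved since it closed, and the knob is on. Handing in.

```bash
python3 -c "
from rig import manip
print(manip.close_job())"
```

```text
the job is handed in; nothing more can be done
None
```

I handed the job in at about 74 s; no verdict came back, but by my own camera and force checks the white vial is on the mat, all four blue- and red-capped vials are seated in the shaker, the hood is latched with the lever at its stop, and the knob is past its detent.

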